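# Pack the roll-top button box for transport

### The job

Pack the big costume buttons away for transport: slide the lock of the roll-top box fully to its free end, roll the cover fully open, and put every loose button from the mat into the compartment that already holds its own kind (round with round, square with square). Then roll the cover fully shut and slide the lock fully home again. Leave the mug, the paint jar, the tape and the brush where they are.

Things in the scene. Friction and masses are not known exactly. Their poses are not given: they have to be found in the camera images.
- box: Fixed roll-top box of light wood, 430 deep (x) x 324 wide (y) x 147 mm high. Origin on the table under the middle of its barrel top; x to the rear, y left, z up; the front (-x) faces the robot. Front sill: x -0.220 to -0.158, top z 0.066. Then the tray to x -0.005, its rear wall 85 mm high. Side cheeks y +-0.150 to 0.162, 12 mm proud of the cover. The thin drawer front under the sill is not used.
- left_tray (a point): Middle of the left compartment's floor (box frame x -0.082, y 0.076, z 0.045). Each compartment is 153 mm deep (x) and 147 mm wide (y), 22 mm deep below the 6 mm divider and 21 mm below the sill.
- right_tray (a point): Middle of the right compartment's floor (box frame x -0.082, y -0.076, z 0.045), same size as the left one.
- cover (a joint): Angle in rad of the slatted tambour cover: 0 fully closed (front slat down behind the sill), 0.76 fully open (its front edge at the box's x -0.017, tray uncovered). Stays where it is left; takes 2 to 5 N at the handle. Unless the lock is slid clear, a keeper stops the cover after 0.01 to 0.02 rad; a lock slid home while the cover is open stops it closing.
- track_axis (a point): Middle of the line (along the box's y) about which the cover turns: box x 0, z -0.0755, below the table top. Outer face of the slats: radius 0.210. When opening, the front goes up and to the rear; the cover slides under a fixed rear roof (radius 0.221) that begins at the box's x 0.075.
- cover_handle (a point): On the cover's handle: a dark wooden rail at the cover's middle, 110 mm long (y), 12 mm thick along the arc, standing out radially from radius 0.210 to 0.245; this point is at radius 0.229. Closed: it leans 38 degrees forward, box x -0.141, z 0.105. Open: about 6 degrees back, x 0.022, z 0.152. It can be pinched, or pushed on its front or rear face.
- lock (a joint): Travel in m of the transport lock slide on the sill: 0 = locked, end stop towards the middle of the box (its bolt lies over the cover's keeper); 0.045 = free, end stop towards the box's right side (-y). It starts at 0 to 0.008. Friction about 2 N, stays where it is left.
- lock_knob (a point): Middle of the lock's black upright knob, a cylinder 19 mm across from z 0.084 to 0.116, on the right half of the sill; this point is at z 0.102. Box frame: x -0.190, y -0.075 locked, -0.120 free. The 12 mm wide bolt under it (top z 0.082) reaches 19 mm right and 46 mm left of the knob; staples over the bolt reach z 0.086.
- mat: Green cutting mat 300 x 210 x 3 mm on the table, fixed; its top is at z 0.003. The loose buttons lie on it.
- round1: Round button, a wooden disc 50 mm in diameter and 8 mm thick, four sewing holes, about 16 g; lies flat on the mat, may be absent. Origin at the centre of its underside, z up.
- square1: Square button, a wooden square 40 x 40 mm and 8 mm thick, x and y along its sides, four sewing holes, about 16 g; lies flat on the mat, may be absent. Origin at the centre of its underside, z up.
- round2: Round button, a wooden disc 50 mm in diameter and 8 mm thick, four sewing holes, about 16 g; lies flat on the mat, may be absent. Origin at the centre of its underside, z up.
- square2: Square button, a wooden square 40 x 40 mm and 8 mm thick, x and y along its sides, four sewing holes, about 16 g; lies flat on the mat, may be absent. Origin at the centre of its underside, z up.
- round3: Round button, a wooden disc 50 mm in diameter and 8 mm thick, four sewing holes, about 16 g; lies flat on the mat, may be absent. Origin at the centre of its underside, z up.
- square3: Square button, a wooden square 40 x 40 mm and 8 mm thick, x and y along its sides, four sewing holes, about 16 g; lies flat on the mat, may be absent. Origin at the centre of its underside, z up.
- round_kept: The round button (same size as the loose ones) that already lies in the box, in one of the two compartments: it shows where the round ones are kept. Origin at the centre of its underside.
- square_kept: The square button (same size as the loose ones) that already lies in the box, in one of the two compartments: it shows where the square ones are kept. Origin at the centre of its underside.
- mug: White mug, 80 mm wide, 95 mm high, a bystander. Origin at the centre of its underside.
- paint_jar: Blue paint jar with a white lid, 68 mm wide, 85 mm high, a bystander. Origin at the centre of its underside.
- tape_roll: Roll of paper tape, 90 mm across, 22 mm high, a bystander. Origin at the centre of its underside.
- brush: Brush 200 mm long lying on the table, a bystander. Origin at its middle.
Mind the look-alikes: they are no part of the job. What is shaped like the round1 but pink or yellow is not meant. Leave any purple or white look-alike of the square2 alone.

How it is judged:
By the outcome, as a careful person would: the job done as asked, in the order asked, and still so for the second after the job is handed in, with the robot touching nothing.
Of round1, square1, round2, square2, round3, square3 only 3 to 5 are there at a start; the rules pass over those that are not, and their reading is None.
At some moment in a run one of round1, square1, round2, square2, round3, square3 may be knocked a few centimetres aside while the robot is not near it.
It also fails if it takes over 210 s, if anything falls off the work surface, if the arm or the gripper's body presses on something with over 40 N, if the wrist force passes 120 N, or if a joint passes its speed limit or range.

### The arm

A 6-joint arm with a two-finger parallel gripper is mounted at the origin on the work surface. World frame = base frame: x ahead of the robot, y to its left, z up, the work surface at z = 0. Lengths are in m, angles in rad, forces in N, time in s.
With the tool pointing down it reaches from about 0.325 to 0.85 m from the base axis. Payload 4.4 kg.
Tool frame: the origin (TCP) lies between the finger pads; the fingertips stand tips_ahead ahead of it and the grasp point (between the pads) lies 6 mm ahead of it (tips_ahead is the distance from the TCP to the fingertips, in m); z points along the fingers, x is the direction in which the jaws open and shut, and the axes are right-handed (so a half turn about z gives the same grasp; the last joint's range is limited). The gripper opens to 94 mm and grips with 3 to 60 N. Pads are 16 mm wide; open, the fingers measure 119 mm over their backs; the gripper's body (75 mm by 177 mm) begins 78 mm behind the grasp point.
Start: joints at [-1.349, 0.207, 1.542, -0, 1.393, -0.15], TCP at [0.209, -0.536, 0.23] pointing down, gripper open.
Joint ranges: [-2.73, 2.73], [-0.86, 2.22], [0.23, 2.46], [-1.11, 4.25], [0.08, 2.63], [-2.82, 2.82]. Speed limits (rad/s): [2.79, 2.79, 3.14, 3.14, 3.14, 3.14].

### API

Orientations are given as a unit quaternion [x, y, z, w].
In Python, from workcell import * gives the robot as it stands. The module is installed in compiled form; this text tells all that it offers.
- The arm moves only by the tool arm_command, never from a script. Its argument "increments" is a list of rows, each a list of 5 numbers: the shift along the tool's x, y, z in m, then the turn about the tool's z in rad, then the opening in per cent of the stroke, from 0 (shut) to 100 (fully open). A call has 1 to 20 rows; each row is the pose to reach, as a shift and turn from the pose measured when the call began, along the tool's axes at that moment; what a row does not reach only later rows make up. A row lasts 1/12 s, in which the tool goes at most 41.7 mm and 7.16 degrees, less where a joint would pass 70% of its speed; a pose out of reach is approached as far as the arm can. A call with a gripper value outside its range is refused whole. The fingers move at their own pace and stop on an object; "squeeze" is the grip in N (left out, the last holds). Time passes only in rows, so rows that repeat a pose let the fingers close. It gives the time, the measured TCP pose, the force and the opening at its end, in the units of the state.
- observe(): the state, without advancing time (a new reading comes with each control period).
- camera(name): name is "scene" or "top" or "wrist"; returns (picture, depth): 400x640x3 uint8, red, green, blue; 400x640 float32, m along the optical axis (not along the pixel's ray), 0 where there is no reading.
- get_calibration(name): a dict with "fx", "fy", "cx", "cy" (pixels), "k1" (the pictures are not rectified: a ray, as slopes to the right and down, at radius r is drawn at 1 + k1 r^2 times it, then the intrinsics apply), "cam_to_world" (4x4, takes a point from camera to world coordinates); the wrist camera has in their place "tool_from_camera" (4x4, takes a point from camera to tool coordinates, whose origin is the TCP and whose axes are the tool frame's). Camera axes: x right, y up, looking along -z (the intrinsics and any distortion apply to the point x, -y, -z); pixel columns grow to the right and rows downward; lengths in m; the calibration is good to about 2 mm. A picture is of the moment at which its call begins: read the wrist's pose just before it. get_calibration takes no time and is no camera call.
- job_done(): hands the job in, once; it reports no verdict.
Trained networks look in the newest picture that a camera, given by its name, has taken for a name from the list of things; names that differ only in an ending like _2 or _b are one class to them, and where a whole thing is asked for, a point or a joint stands for the part that bears it (a point fixed in the world has none). Each returns a list of dicts, best first, with "conf" (0 to 1); they miss things now and then, are a little off and sometimes report something else, mostly with a low value. They report only what shows in the picture. A call takes as long as a camera call. They do not tell look-alikes from the thing itself.
- cut_out(camera, query): "region" (400x640 bool, what is visible of it) and "uv" ([column, row] in pixels, amid what is visible of it).
The state is a dict: "t": time; "qpos": joint angles; "joint_vel": joint speeds; "tau": joint torques, N m; "eef_pos": TCP position; "orientation": TCP orientation; "contact_force": force on the tool from outside, world axes, zero at the start; "torque": the same for the moment, N m; "grip_width": finger opening in m.
Only numpy, scipy, OpenCV 4.12 (cv2) and the standard library are available. Lean on these libraries where they do the work, as an engineer would, in place of code of your own. Each camera call takes 0.05 s, during which the arm holds its last target.

## Working session

There is one attempt and no reset: what is moved stays moved. The work goes in short steps, Python scripts to look and compute and a tool call to move; the robot and the scene stay as the last step left them, time stands still between calls to the robot, and variables do not carry over. Pictures are saved under pics/ and viewed, and the job is handed in when it is done.

Besides the shell and the picture viewer there is one more tool, called after "Emit:" as name(argument=value, ...) on one line, values as JSON. arm_command: Moves the arm, as the interface text tells. Its arguments: {"type":"object","properties":{"increments":{"type":"array"},"squeeze":{"type":"number"}},"required":["increments"]}

```bash
mkdir -p pics; ls; cat > h.py <<'E'
from workcell import *
import numpy as np, cv2
from scipy.spatial.transform import Rotation as R
def shot(cam,fn):
    s=observe(); im,d=camera(cam); cv2.imwrite('pics/'+fn,im[:,:,::-1]); return s,im,d
def c2w(cam,s=None):
    K=get_calibration(cam)
    if 'cam_to_world' in K: return K,np.array(K['cam_to_world'])
    T=np.eye(4); T[:3,:3]=R.from_quat(s['orientation']).as_matrix(); T[:3,3]=s['eef_pos']
    return K,T@np.array(K['tool_from_camera'])
def und(K,u,v):
    x=(np.asarray(u,float)-K['cx'])/K['fx']; y=(np.asarray(v,float)-K['cy'])/K['fy']
    a,b=x.copy(),y.copy()
    for _ in range(20):
        f=1+K['k1']*(a*a+b*b); a=x/f; b=y/f
    return a,b
def pix(cam,u,v,d,s=None):
    K,T=c2w(cam,s); a,b=und(K,u,v)
    p=np.stack([a*d,-b*d,-np.asarray(d)+0*a,np.ones_like(a*d)],-1)
    return (p@T.T)[...,:3]
def onplane(cam,u,v,z,s=None):
    K,T=c2w(cam,s); a,b=und(K,u,v)
    r=np.stack([a,-b,-np.ones_like(a)],-1)@T[:3,:3].T
    t=(z-T[2,3])/r[...,2]
    return T[:3,3]+r*t[...,None]
def cloud(cam,d,s=None):
    v,u=np.mgrid[0:400,0:640]
    return pix(cam,u,v,d,s)
def proj(cam,p,s=None):
    K,T=c2w(cam,s); q=np.linalg.inv(T)@np.append(p,1); a=q[0]/-q[2]; b=-q[1]/-q[2]
    f=1+K['k1']*(a*a+b*b); return K['cx']+K['fx']*a*f, K['cy']+K['fy']*b*f
E
python3 - <<'E'
from h import *
print(observe())
for c in ('scene','top','wrist'):
    s,im,d=shot(c,c+'0.png'); print(c,get_calibration(c))
E
```

```text
pics
{'t': 0.0, 'qpos': array([-1.34850334e+00,  2.07396273e-01,  1.54292715e+00, -3.99760420e-05,
        1.39347614e+00, -1.50496832e-01]), 'joint_vel': array([-5.17703905e-05,  1.11637554e-03,  1.66405048e-03,  3.00169969e-04,
        1.14373316e-03, -1.25502396e-03]), 'tau': array([ 8.31404686e-04, -3.70881271e+01, -2.81415778e+01,  6.99542044e-02,
        3.63102753e-02, -1.79345484e-04]), 'eef_pos': array([ 0.20923877, -0.53478721,  0.22931693]), 'orientation': array([ 8.25899507e-01, -5.63816271e-01, -8.21162701e-04, -7.37354379e-04]), 'contact_force': array([-0.13387354, -0.44883877, -0.07201244]), 'torque': array([-0.0061279 , -0.03323257, -0.00063503]), 'grip_width': 0.09441733413524286}
scene {'fx': 413.07674030989153, 'fy': 413.07674030989153, 'cx': 319.6835286649054, 'cy': 199.98369601616554, 'k1': -0.05667055697221057, 'cam_to_world': array([[ 1.37806793e-02, -7.01082939e-01,  7.12946566e-01,
         1.62617465e+00],
       [ 9.99903842e-01,  8.55779876e-03, -1.09119363e-02,
        -2.82976794e-02],
       [ 1.54891911e-03,  7.13028384e-01,  7.01133457e-01,
         1
[... 297 characters left out ...]
,  0.44286549],
       [-0.99926709, -0.03180214, -0.02130508, -0.01257448],
       [-0.02314878,  0.05877862,  0.99800261,  1.54109837],
       [ 0.        ,  0.        ,  0.        ,  1.        ]])}
wrist {'fx': 282.8714357413542, 'fy': 282.8714357413542, 'cx': 322.59112302017866, 'cy': 199.96483581863328, 'k1': -0.036175900656436055, 'tool_from_camera': array([[ 9.99999834e-01, -4.16358869e-04, -3.97922485e-04,
        -5.92792562e-04],
       [-5.10702990e-04, -9.60440896e-01, -2.78483435e-01,
        -8.00906663e-02],
       [-2.66231981e-04,  2.78483592e-01, -9.60440950e-01,
        -1.54102363e-01],
       [ 0.00000000e+00,  0.00000000e+00,  0.00000000e+00,
         1.00000000e+00]])}
```

View pics/scene0.png

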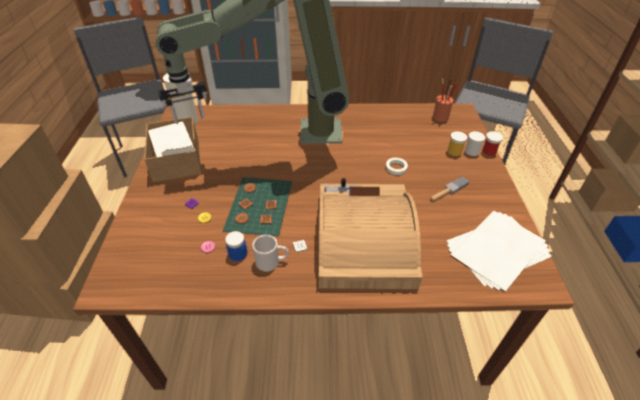

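View pics/top0.png

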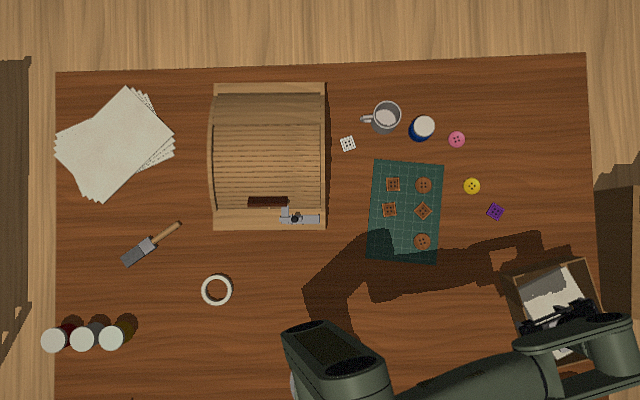

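```bash
python3 - <<'E'
import workcell
print([n for n in dir(workcell) if not n.startswith('__')])
print(getattr(workcell,'tips_ahead',None))
E
```

```text
['IKError', 'camera', 'cut_out', 'get_calibration', 'job_done', 'observe', 'tips_ahead']
0.025
```

The top view shows five wooden buttons on the mat. The rounds are at about (423,185) and (423,241), and the squares at (393,184), (389,210) and (423,210). The look-alikes (pink, yellow, purple, white) all lie off the mat. The box is at (268,155), with the knob at (295,218) and the handle at (267,202). I'll enlarge and measure.

```bash
python3 - <<'E'
from h import *
s,im,d=shot('top','top1.png')
a=cv2.resize(im[75:240,200:340],None,fx=3.5,fy=3.5,interpolation=cv2.INTER_CUBIC)
b=cv2.resize(im[150:270,350:510],None,fx=4,fy=4,interpolation=cv2.INTER_CUBIC)
cv2.imwrite('pics/cropbox1.png',a[:,:,::-1]);cv2.imwrite('pics/cropmat1.png',b[:,:,::-1])
P=cloud('top',d)
np.save('top1_P.npy',P)
for q in ('lock_knob','cover_handle','box','round1','square1','mat','mug','paint_jar'):
    for r in cut_out('top',q)[:7]:
        m=r['region']; p=P[m&(d>0)]
        print(q,round(r['conf'],2),np.round(r['uv'],1),m.sum(),np.round(np.median(p,0),4) if len(p) else None, 'cvx', np.round(p[:,2].max(),3) if len(p) else None)
E
```

```text
lock_knob 0.59 [420.6 126.9] 536 [ 0.7231 -0.2885  0.0826] cvx 0.095
lock_knob 0.56 [290.6 218.2] 99 [0.4745 0.0846 0.0853] cvx 0.123
cover_handle 0.95 [266.5 166.3] 8772 [0.6226 0.1495 0.1269] cvx 0.145
box 0.69 [143.2 247. ] 745 [0.4044 0.5351 0.0185] cvx 0.03
box 0.67 [266.4 156.2] 17157 [0.6504 0.1503 0.116 ] cvx 0.155
round1 0.62 [423.8 183. ] 226 [ 0.5663 -0.3007  0.01  ] cvx 0.023
round1 0.58 [470.6 190. ] 206 [ 0.5589 -0.4452  0.0071] cvx 0.015
round1 0.58 [457.  136.6] 234 [ 0.7034 -0.4054  0.0065] cvx 0.016
round1 0.48 [418.6 240.9] 211 [ 0.398  -0.2877  0.0099] cvx 0.021
square1 0.74 [422.4 208.5] 175 [ 0.4896 -0.2956  0.0107] cvx 0.018
square1 0.63 [390.1 210.7] 179 [ 0.4957 -0.1974  0.0102] cvx 0.019
square1 0.61 [390.1 183.9] 167 [ 0.572  -0.2103  0.0105] cvx 0.019
square1 0.6 [346.7 141.5] 205 [ 0.6986 -0.0804  0.0071] cvx 0.017
square1 0.44 [496.2 215. ] 164 [ 0.4825 -0.5082  0.0072] cvx 0.015
mat 0.57 [402.8 217. ] 6050 [ 0.4764 -0.2399  0.0034] cvx 0.016
mug 0.77 [385.8 117.9] 900 [ 0.7675 -0.1912  0.0277] cvx 0.102
paint_jar 0.57 [419.5 125.5] 554 [ 0.7234 -0.2883  0.0826] cvx 0.095
paint_jar 0.19 [265.5 157.5] 17029 [0.6502 0.1512 0.1163] cvx 0.155
```

```bash
python3 - <<'E'
from h import *
P=np.load('top1_P.npy')
for v in range(200,236,3): print(v,[tuple(np.round(P[v,u]*1000).astype(int)) for u in (222,245,262,295,315)])
print([ (u,tuple(np.round(P[110,u]*1000).astype(int))) for u in list(range(204,222,2))+list(range(316,334,2))])
E
```

```text
200 [(np.int64(536), np.int64(284), np.int64(89)), (np.int64(534), np.int64(219), np.int64(87)), (np.int64(531), np.int64(168), np.int64(106)), (np.int64(529), np.int64(77), np.int64(88)), (np.int64(527), np.int64(20), np.int64(84))]
203 [(np.int64(528), np.int64(287), np.int64(77)), (np.int64(525), np.int64(220), np.int64(85)), (np.int64(521), np.int64(166), np.int64(124)), (np.int64(521), np.int64(77), np.int64(80)), (np.int64(519), np.int64(20), np.int64(84))]
206 [(np.int64(519), np.int64(289), np.int64(70)), (np.int64(517), np.int64(222), np.int64(69)), (np.int64(514), np.int64(168), np.int64(114)), (np.int64(513), np.int64(78), np.int64(75)), (np.int64(511), np.int64(21), np.int64(66))]
209 [(np.int64(511), np.int64(289), np.int64(70)), (np.int64(509), np.int64(223), np.int64(65)), (np.int64(507), np.int64(174), np.int64(70)), (np.int64(504), np.int64(79), np.int64(67)), (np.int64(502), np.int64(21), np.int64(75))]
212 [(np.int64(502), np.int64(289), np.int64(70)), (np.int64(500), np.int64(224), np.int64(64)), (np.int64(499), np.int64(175), np.int64(64)), (np.int64(496), np.int
[... 1953 characters left out ...]
64(120))), (214, (np.int64(788), np.int64(296), np.int64(118))), (216, (np.int64(788), np.int64(290), np.int64(116))), (218, (np.int64(789), np.int64(286), np.int64(112))), (220, (np.int64(788), np.int64(279), np.int64(115))), (316, (np.int64(780), np.int64(9), np.int64(112))), (318, (np.int64(778), np.int64(3), np.int64(120))), (320, (np.int64(779), np.int64(-2), np.int64(114))), (322, (np.int64(779), np.int64(-8), np.int64(110))), (324, (np.int64(778), np.int64(-14), np.int64(117))), (326, (np.int64(805), np.int64(-20), np.int64(-2))), (328, (np.int64(803), np.int64(-26), np.int64(7))), (330, (np.int64(804), np.int64(-32), np.int64(4))), (332, (np.int64(805), np.int64(-38), np.int64(-3)))]
```

```bash
python3 - <<'E'
from h import *
P=np.load('top1_P.npy')
m=np.zeros((400,640),bool); m[70:240,200:340]=1
m&=(P[...,2]>0.04)&(P[...,2]<0.16)
m=cv2.morphologyEx(m.astype(np.uint8),cv2.MORPH_OPEN,np.ones((5,5)))>0
# dense depth shape fit: model height in box frame
X=P[m]
def model(xb,yb):
    z=np.full(xb.shape,0.0)
    r=lambda x,R:np.sqrt(np.maximum(R*R-x*x,0))-.0755
    z=np.where(xb<-.158,.066,z)
    return z
from scipy.optimize import least_squares, minimize
hull=cv2.convexHull(X[:,:2].astype(np.float32))
print(cv2.minAreaRect(hull), cv2.minAreaRect(X[:,:2].astype(np.float32)))
# left/right edges lines from hull rows, front edge, rear edge
v,u=np.nonzero(m)
front=[];L=[];Rr=[];rear=[]
for uu in range(225,318,3):
    c=v[u==uu]; front.append(P[c.max(),uu]); rear.append(P[c.min(),uu])
for vv in range(95,226,3):
    c=u[v==vv]; L.append(P[vv,c.min()]); Rr.append(P[vv,c.max()])
for n,a in (('front',front),('rear',rear),('L',L),('R',Rr)):
    a=np.array(a); l=cv2.fitLine(a[:,:2].astype(np.float32),cv2.DIST_HUBER,0,.01,.01).ravel()
    print(n,np.round(l,4),np.degrees(np.arctan2(l[1],l[0])),np.round(a[:,2].mean(),3))
E
```

```text
((0.6625714302062988, 0.1510813683271408), (0.32450637221336365, 0.4344823956489563), 88.59990692138672) ((0.6625714302062988, 0.1510813683271408), (0.32450637221336365, 0.4344823956489563), 88.59990692138672)
front [0.0312 0.9995 0.4465 0.1634] 88.213005 0.056
rear [0.0193 0.9998 0.8762 0.1412] 88.89685 0.067
L [ 0.9996 -0.0269  0.6329  0.3113] -1.5426555 0.119
R [ 0.9995 -0.0311  0.6789 -0.0107] -1.7833172 0.117
```

View pics/cropbox1.png

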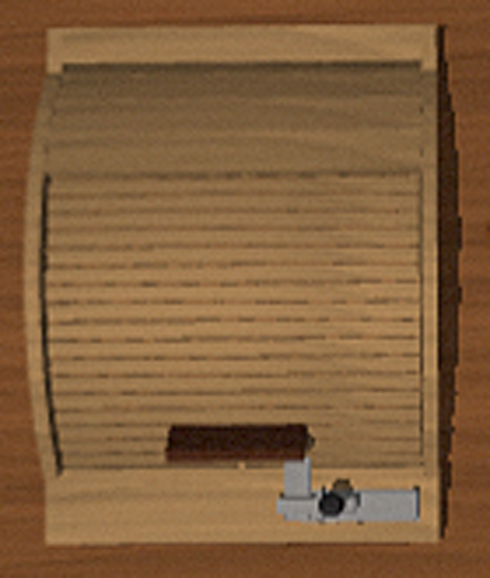

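View pics/cropmat1.png

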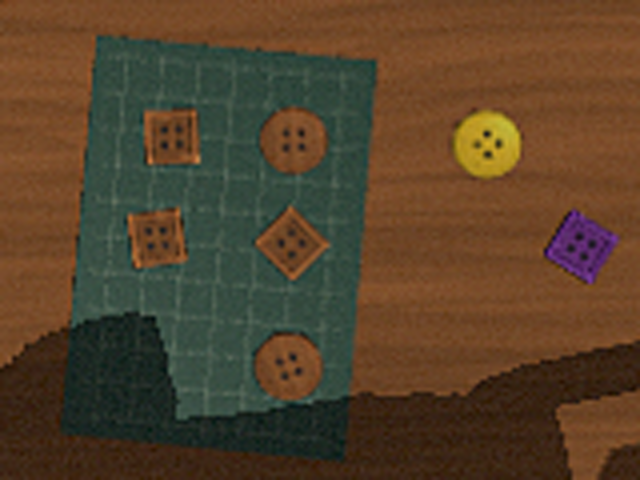

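The box frame fits at world (0.667, 0.151) with yaw about -1.6°. The predicted locked knob position agrees with the depth reading of about (0.473, 0.077, 0.118). Next is a helper that turns world targets into tool increments.

```bash
cat >> h.py <<'E'
BO=np.array([0.667,0.151]); BY=np.radians(-1.6)
def b2w(x,y):
    c,s_=np.cos(BY),np.sin(BY); return np.array([BO[0]+c*x-s_*y,BO[1]+s_*x+c*y])
def w2b(p):
    c,s_=np.cos(BY),np.sin(BY); d=np.asarray(p)[...,:2]-BO; return np.stack([c*d[...,0]+s_*d[...,1],-s_*d[...,0]+c*d[...,1]],-1)
def go(target,theta_deg=None):
    s=observe(); M=R.from_quat(s['orientation']).as_matrix()
    sh=M.T@(np.asarray(target)-s['eef_pos']); th=np.degrees(np.arctan2(M[1,0],M[0,0]))
    dth=0 if theta_deg is None else (theta_deg-th+180)%360-180
    print('shift',np.round(sh,4),'turn',round(-np.radians(dth),4),'| th',round(th,2),'pos',np.round(s['eef_pos'],4),'q6',round(s['qpos'][5],2),'t',round(s['t'],1),'dist rows',round(np.linalg.norm(sh)/.0417,1))
E
python3 -c "
from h import *
go([.475,.079,.21],-91.6)"
```

```text
shift [-0.4755 -0.4712  0.0205] turn 0.4008 | th -68.64 pos [ 0.2094 -0.5355  0.2305] q6 -0.15 t 0.6 dist rows 16.1
```

Emit:
arm_command(increments=[[-0.4755, -0.4712, 0.0205, 0.4, 60], [-0.4755, -0.4712, 0.0205, 0.4, 60], [-0.4755, -0.4712, 0.0205, 0.4, 60], [-0.4755, -0.4712, 0.0205, 0.4, 60], [-0.4755, -0.4712, 0.0205, 0.4, 60], [-0.4755, -0.4712, 0.0205, 0.4, 60], [-0.4755, -0.4712, 0.0205, 0.4, 60], [-0.4755, -0.4712, 0.0205, 0.4, 60], [-0.4755, -0.4712, 0.0205, 0.4, 60], [-0.4755, -0.4712, 0.0205, 0.4, 60], [-0.4755, -0.4712, 0.0205, 0.4, 60], [-0.4755, -0.4712, 0.0205, 0.4, 60], [-0.4755, -0.4712, 0.0205, 0.4, 60], [-0.4755, -0.4712, 0.0205, 0.4, 60], [-0.4755, -0.4712, 0.0205, 0.4, 60], [-0.4755, -0.4712, 0.0205, 0.4, 60], [-0.4755, -0.4712, 0.0205, 0.4, 60], [-0.4755, -0.4712, 0.0205, 0.4, 60], [-0.4755, -0.4712, 0.0205, 0.4, 60], [-0.4755, -0.4712, 0.0205, 0.4, 60]])

```text
t: 2.27
eef_pos: [0.4746, 0.0778, 0.2099]
orientation: [-0.697, 0.717, -0.0, -0.0]
contact_force: [-0.0, -0.5, -1.0]
grip_width: 0.0565
```

```bash
python3 - <<'E'
from h import *
s,im,d=shot('wrist','w1.png')
P=cloud('wrist',d,s)
for r in cut_out('wrist','lock_knob'):
    m=r['region']; p=P[m&(d>0)]; print(r['conf'],r['uv'],m.sum(),np.round(np.median(p,0),4)); 
    t=p[p[:,2]>.095]; print(len(t), np.round(t.mean(0),4) if len(t) else '', np.round(t.min(0),4),np.round(t.max(0),4)) if len(t) else 0
m=(P[...,2]>.10)&(P[...,0]<.5)&(P[...,0]>.44)&(abs(P[...,1]-.08)<.03); p=P[m]
print('knob top',len(p),p.min(0),p.max(0),p.mean(0)); print(w2b(p.mean(0)))
print('sill',np.median(P[(abs(P[...,0]-.475)<.01)&(abs(P[...,1]-.2)<.03)],0))
go([.475,.079,.117],-91.6)
E
```

```text
0.71 [320.1, 199.2] 943 [0.4775 0.0827 0.0827]
382 [0.4771 0.0767 0.1129] [0.4668 0.0674 0.0958] [0.4841 0.0861 0.1172]
0.38 [536.9, 159.0] 1047 [ 0.4973 -0.1986  0.0097]
knob top 12947 [0.4633124  0.05000837 0.10002591] [0.49999978 0.10999995 0.31959236] [0.49183039 0.08550429 0.29322294]
[-0.17327256 -0.0703612 ]
sill [0.47505154 0.19963693 0.06577505]
shift [-0.0016 -0.0002  0.093 ] turn -0.0019 | th -91.71 pos [0.4747 0.0774 0.21  ] q6 1.58 t 2.4 dist rows 2.2
```

View pics/w1.png

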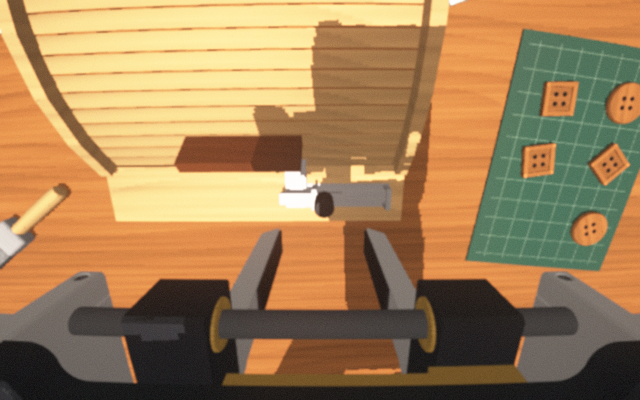

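The wrist view shows the knob at (325,205), centred between the open fingers and clear of the handle at (240,152). I'll descend and pinch it.

Emit:
arm_command(increments=[[0.001, -0.002, 0.04, 0, 60], [0.001, -0.002, 0.075, 0, 60], [0.001, -0.002, 0.093, 0, 60], [0.001, -0.002, 0.093, 0, 60], [0.001, -0.002, 0.093, 0, 15], [0.001, -0.002, 0.093, 0, 15], [0.001, -0.002, 0.093, 0, 15], [0.001, -0.002, 0.093, 0, 15], [0.001, -0.002, 0.093, 0, 15], [0.001, -0.002, 0.093, 0, 15]], squeeze=10)

```text
t: 3.2
eef_pos: [0.4774, 0.0764, 0.118]
orientation: [-0.697, 0.718, -0.001, 0.001]
contact_force: [-0.2, -0.1, 0.9]
grip_width: 0.02
```

Emit:
arm_command(increments=[[0.008, 0, 0, 0, 15], [0.016, 0, 0, 0, 15], [0.024, 0, 0, 0, 15], [0.032, 0, 0, 0, 15], [0.038, 0, 0, 0, 15], [0.04, 0, 0, 0, 15], [0.042, 0, 0, 0, 15], [0.043, 0, 0, 0, 15], [0.043, 0, 0, 0, 15]])

```text
t: 3.95
eef_pos: [0.4763, 0.033, 0.118]
orientation: [-0.697, 0.718, -0.001, 0.0]
contact_force: [1.4, 1.1, -1.9]
grip_width: 0.0186
```

Emit:
arm_command(increments=[[0.001, 0, 0, 0, 15], [0.002, 0, 0, 0, 15], [0.003, 0, 0, 0, 15], [0.004, 0, 0, 0, 15], [0.004, 0, 0, 0, 15]])

```text
t: 4.37
eef_pos: [0.4762, 0.0318, 0.118]
orientation: [-0.696, 0.718, 0.001, 0.003]
contact_force: [1.8, 10.1, -1.6]
grip_width: 0.0187
```

The force rose to 10 N after 44.6 mm, so the lock is at its stop. I'll release and retreat upward, with the fingers closing on the way.

Emit:
arm_command(increments=[[0, 0, 0, 0, 45], [0, 0, 0, 0, 45], [0, 0, 0, 0, 45], [0, 0, -0.03, 0, 45], [0, 0, -0.06, 0, 45], [0, 0, -0.06, 0, 45]])

```text
t: 4.87
eef_pos: [0.4802, 0.0305, 0.1839]
orientation: [-0.696, 0.718, -0.004, 0.006]
contact_force: [0.1, 0.7, 1.4]
grip_width: 0.0422
```

```bash
python3 - <<'E'
from h import *
s,im,d=shot('wrist','w2.png')
P=cloud('wrist',d,s)
for r in cut_out('wrist','lock_knob'):
    m=r['region']; p=P[m&(d>0)]; t=p[p[:,2]>.095]
    print(r['conf'],r['uv'],m.sum(), len(t)); 
    if len(t): print(np.round((t.min(0)+t.max(0))/2,4), w2b(t.mean(0)))
w=b2w(-.185,0); go([w[0],w[1],.18],-91.6)
E
```

```text
shift [-1.254e-01 -1.000e-03  1.000e-04] turn -0.0027 | th -91.75 pos [0.4772 0.0309 0.1796] q6 1.48 t 5.0 dist rows 3.0
```

View pics/w2.png

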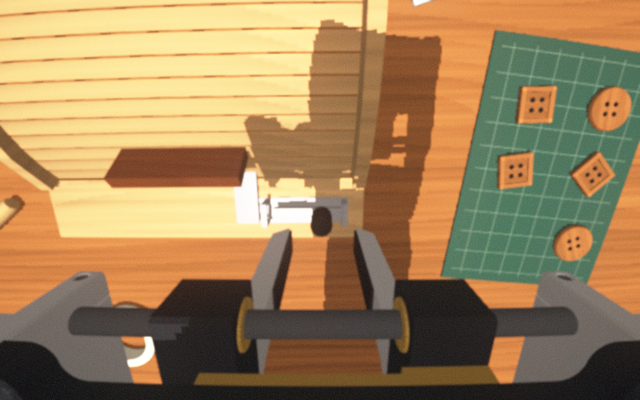

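The knob at (321,220) now stands at the right end of its slot. Next I'll bring the closed fingers to the front of the handle.

Emit:
arm_command(increments=[[-0.04, 0, 0, 0, 0], [-0.08, 0, 0, 0, 0], [-0.12, -0.001, 0, 0, 0], [-0.125, -0.001, 0, 0, 0], [-0.125, -0.001, 0.03, 0, 0], [-0.125, -0.001, 0.058, 0, 0], [-0.125, -0.001, 0.058, 0, 0], [-0.125, -0.001, 0.058, 0, 0]])

```text
t: 5.63
eef_pos: [0.4797, 0.1552, 0.1195]
orientation: [-0.696, 0.718, 0.001, 0.0]
contact_force: [0.4, -0.5, 0.8]
grip_width: 0.0008
```

```bash
python3 - <<'E'
from h import *
s=observe(); print(s['eef_pos'],w2b(s['eef_pos']),s['contact_force'],s['grip_width'])
# path: handle angle phi, front corner at radius r, TCP x offset 10mm ahead of corner
for phi in np.radians([-38,-34,-30,-25,-20,-15,-10,-5,0,5.5]):
    r=.245; c=np.array([r*np.sin(phi)-.006*np.cos(phi), r*np.cos(phi)-.0755-.006*-np.sin(phi)*-1])
    # upper-front corner; for phi>0 contact is anywhere on front face
    tx=c[0]-.008; tipz=np.sqrt(.222**2-min(tx+.008,0)**2)-.0755 
    print(round(np.degrees(phi)),'TCPx contact',round(tx,4),'tip z min',round(tipz,4),'corner z',round(c[1],4))
E
```

```text
[0.47971316 0.15518695 0.11946426] [-0.18733073 -0.00104404] [ 0.39501193 -0.53269398  0.82642534] 0.0008203099068425829
-38 TCPx contact -0.1636 tip z min 0.0829 corner z 0.1213
-34 TCPx contact -0.15 tip z min 0.0952 corner z 0.131
-30 TCPx contact -0.1357 tip z min 0.1061 corner z 0.1397
-25 TCPx contact -0.117 tip z min 0.1179 corner z 0.1491
-20 TCPx contact -0.0974 tip z min 0.1277 corner z 0.1568
-15 TCPx contact -0.0772 tip z min 0.1354 corner z 0.1627
-10 TCPx contact -0.0565 tip z min 0.1411 corner z 0.1668
-5 TCPx contact -0.0353 tip z min 0.1448 corner z 0.1691
0 TCPx contact -0.014 tip z min 0.1464 corner z 0.1695
6 TCPx contact 0.0095 tip z min 0.1465 corner z 0.1678
```

Emit:
arm_command(increments=[[0, -0.012, 0, 0, 0], [0, -0.02, 0, 0, 0], [0, -0.026, -0.002, 0, 0], [0, -0.032, -0.007, 0, 0], [0, -0.038, -0.012, 0, 0], [0, -0.045, -0.018, 0, 0], [0, -0.052, -0.023, 0, 0], [0, -0.061, -0.028, 0, 0], [0, -0.07, -0.0335, 0, 0], [0, -0.08, -0.038, 0, 0], [0, -0.09, -0.0425, 0, 0], [0, -0.09, -0.0425, 0, 0]])

```text
t: 6.63
eef_pos: [0.5733, 0.1522, 0.1641]
orientation: [-0.696, 0.718, -0.001, 0.003]
contact_force: [-0.2, 0.7, -0.3]
grip_width: 0.0004
```

```bash
python3 - <<'E'
from h import *
s,im,d=shot('top','top2.png')
print(s['eef_pos'],w2b(s['eef_pos']),s['contact_force'])
cv2.imwrite('pics/top2c.png',cv2.resize(im[75:240,200:340],None,fx=3.5,fy=3.5)[:,:,::-1])
E
```

```text
[0.57333067 0.15218553 0.16412279] [-0.09366591 -0.00143033] [-0.16764724  0.74533578 -0.27045344]
```

View pics/top2c.png

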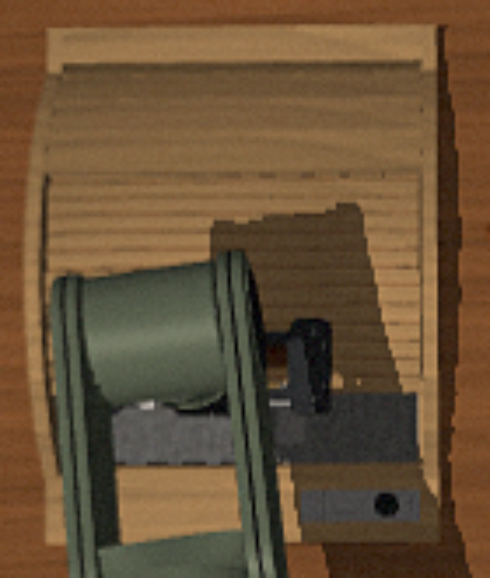

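The dark handle is just visible ahead of the gripper and has moved rearward with it. Continuing.

Emit:
arm_command(increments=[[0, -0.01, -0.003, 0, 0], [0, -0.02, -0.006, 0, 0], [0, -0.03, -0.009, 0, 0], [0, -0.04, -0.012, 0, 0], [0, -0.05, -0.014, 0, 0], [0, -0.06, -0.0155, 0, 0], [0, -0.07, -0.017, 0, 0], [0, -0.08, -0.0175, 0, 0], [0, -0.088, -0.0175, 0, 0], [0, -0.094, -0.0175, 0, 0], [0, -0.094, -0.0175, 0, 0]])

```text
t: 7.6
eef_pos: [0.6673, 0.1491, 0.1815]
orientation: [-0.696, 0.718, -0.001, 0.003]
contact_force: [-0.3, 0.3, -0.0]
grip_width: 0.0005
```

Emit:
arm_command(increments=[[0, -0.003, 0, 0, 0], [0, -0.006, 0, 0, 0], [0, -0.009, 0, 0, 0], [0, -0.011, 0, 0, 0], [0, -0.011, 0, 0, 0]])

```text
t: 8.02
eef_pos: [0.675, 0.1489, 0.1814]
orientation: [-0.696, 0.718, 0.002, -0.0]
contact_force: [-8.6, -0.9, 4.7]
grip_width: 0.0007
```

Emit:
arm_command(increments=[[0, 0.03, 0, 0, 0], [0, 0.07, -0.02, 0, 50], [0, 0.11, -0.06, 0, 50], [0, 0.15, -0.1, 0, 50], [0, 0.16, -0.12, 0, 50], [0, 0.16, -0.12, 0, 50], [0, 0.16, -0.12, 0, 50]])

```text
t: 8.6
eef_pos: [0.5166, 0.1542, 0.3071]
orientation: [-0.696, 0.718, -0.001, 0.004]
contact_force: [0.4, 0.6, -0.2]
grip_width: 0.037
```

```bash
python3 - <<'E'
from h import *
s,im,d=shot('wrist','w3.png')
P=cloud('wrist',d,s); np.save('w3P.npy',P)
print(s['eef_pos'])
for q in ('round_kept','square_kept','cover_handle'):
  for r in cut_out('wrist',q):
    m=r['region']; p=P[m&(d>0)]
    print(q,round(r['conf'],2),np.round(r['uv']),m.sum(),np.round(np.median(p,0),4),np.round(w2b(np.median(p,0)),3))
E
```

```text
[0.5166455  0.15418266 0.30706908]
round_kept 0.69 [379. 109.] 911 [0.6114 0.0764 0.0514] [-0.053 -0.076]
square_kept 0.69 [263. 114.] 866 [0.6062 0.2326 0.0516] [-0.063  0.08 ]
cover_handle 0.82 [328.  33.] 20007 [0.6812 0.1442 0.1338] [ 0.014 -0.006]
cover_handle 0.42 [379. 110.] 896 [0.6114 0.0766 0.0514] [-0.053 -0.076]
```

View pics/w3.png

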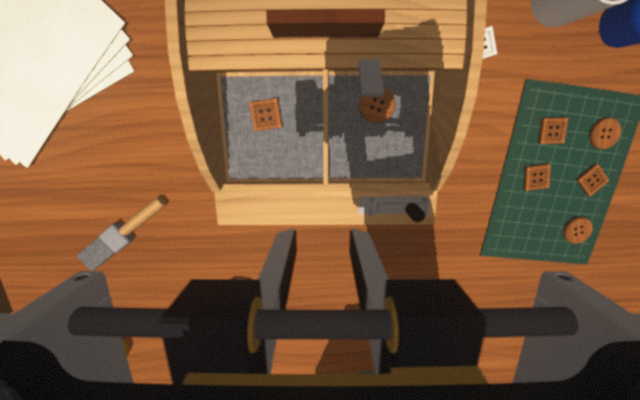

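The cover is open, with the square kept at (263,114) in the left compartment and the round kept at (379,109) in the right one. All five buttons are still on the mat. I'll check the cover's front edge, then go over the mat for a close view.

```bash
python3 - <<'E'
from h import *
P=np.load('w3P.npy'); B=w2b(P)
for yb in (-.1,.1,.05):
    m=(abs(B[...,1]-yb)<.01)&(P[...,2]>.1)&(P[...,2]<.15)&(B[...,0]<.03); print('front edge',yb,np.percentile(B[...,0][m],[0,1,5]))
go([.47,-.22,.30],-1.6)
E
```

```text
front edge -0.1 [-0.01697743 -0.01667237 -0.01478767]
front edge 0.1 [-0.01769061 -0.01743131 -0.01629542]
front edge 0.05 [-0.0179646  -0.01773469 -0.01624664]
shift [ 0.3745  0.0337 -0.0007] turn -1.5744 | th -91.8 pos [0.5155 0.1533 0.2996] q6 1.73 t 8.8 dist rows 9.0
```

Emit:
arm_command(increments=[[0.3745, 0.0337, 0, -1.5744, 75], [0.3745, 0.0337, 0, -1.5744, 75], [0.3745, 0.0337, 0, -1.5744, 75], [0.3745, 0.0337, 0, -1.5744, 75], [0.3745, 0.0337, 0, -1.5744, 75], [0.3745, 0.0337, 0, -1.5744, 75], [0.3745, 0.0337, 0, -1.5744, 75], [0.3745, 0.0337, 0, -1.5744, 75], [0.3745, 0.0337, 0, -1.5744, 75], [0.3745, 0.0337, 0, -1.5744, 75], [0.3745, 0.0337, 0, -1.5744, 75], [0.3745, 0.0337, 0, -1.5744, 75], [0.3745, 0.0337, 0, -1.5744, 75], [0.3745, 0.0337, 0, -1.5744, 75], [0.3745, 0.0337, 0, -1.5744, 75]])

```text
t: 10.05
eef_pos: [0.4696, -0.2205, 0.2963]
orientation: [1.0, -0.014, -0.005, -0.002]
contact_force: [-0.2, 0.3, -0.3]
grip_width: 0.0703
```

```bash
cat >> h.py <<'E'
def buttons(fn,cam='wrist'):
    s,im,d=shot(cam,fn); P=cloud(cam,d,s); out=[]
    print('tcp',np.round(s['eef_pos'],4))
    for q in ('round1','square1'):
        for r in cut_out(cam,q):
            m=r['region'].astype(np.uint8)
            m=cv2.morphologyEx(m,cv2.MORPH_OPEN,np.ones((3,3)))
            cs=cv2.findContours(m,cv2.RETR_EXTERNAL,cv2.CHAIN_APPROX_NONE)[0]
            if not cs: continue
            c=max(cs,key=cv2.contourArea)[:,0,:]
            w=onplane(cam,c[:,0],c[:,1],0.011,s)[:,:2]
            rect=cv2.minAreaRect((w*1000).astype(np.float32))
            rgb=im[r['region']].mean(0)
            print(q[:-1],round(r['conf'],2),'uv',np.round(r['uv']),'c',np.round(rect[0],1),'size',np.round(rect[1],1),'ang',round(rect[2],1),'z',round(float(np.median(P[r['region'],2])),4),'rgb',rgb.astype(int))
E
python3 - <<'E'
from h import *
buttons('w4.png')
E
```

```text
tcp [ 0.4696 -0.2205  0.2963]
round 0.93 uv [377. 292.] c [ 556.8 -442.3] size [43.3 48.6] ang 1.0 z 0.0065 rgb [254 250  85]
round 0.83 uv [384. 219.] c [ 566.9 -298.8] size [43.2 51. ] ang 75.4 z 0.0091 rgb [144  93  56]
round 0.82 uv [459. 270.] c [ 695.8 -397.8] size [49.7 39.5] ang 4.7 z 0.0064 rgb [249 193 211]
round 0.69 uv [286. 217.] c [ 399.5 -291.6] size [49.2 46.5] ang 87.1 z 0.0093 rgb [239 173 100]
square 0.9 uv [393. 165.] c [ 571.  -213.7] size [39.5 42.3] ang 89.0 z 0.0099 rgb [192 129  75]
square 0.82 uv [339. 220.] c [ 489.1 -297.6] size [40.3 40.8] ang 42.8 z 0.0096 rgb [187 127  75]
square 0.77 uv [343. 157.] c [ 496.3 -199.8] size [39.7 39.1] ang 6.5 z 0.0098 rgb [140  89  53]
square 0.56 uv [480.  77.] c [695.4 -84.4] size [40.1 39.4] ang 18.5 z 0.0065 rgb [253 252 250]
square 0.37 uv [496. 226.] c [ 753.7 -313.8] size [ 75.6 133.3] ang 51.8 z 0.0788 rgb [183 186 213]
```

View pics/w4.png

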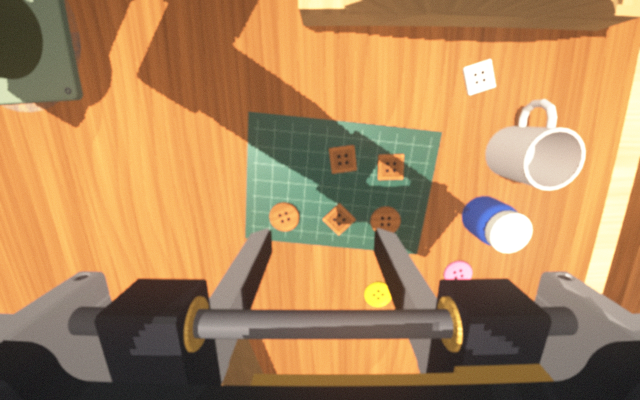

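The mat close-up shows plain-wood squares at (343,158), (391,167) and (339,220), and plain-wood rounds at (386,220) and (284,217). The yellow, pink and white look-alikes are off the mat. I'll confirm with one enlarged crop and get the first grasp's numbers.

```bash
python3 - <<'E'
from h import *
im=cv2.imread('pics/w4.png'); cv2.imwrite('pics/w4c.png',cv2.resize(im[100:270,230:450],None,fx=3.5,fy=3.5))
go([.4963,-.1998,.09],-83.5)
E
```

```text
shift [ 0.0277 -0.0205  0.2074] turn 1.4271 | th -1.73 pos [ 0.4699 -0.2201  0.2976] q6 -0.57 t 10.2 dist rows 5.0
```

View pics/w4c.png

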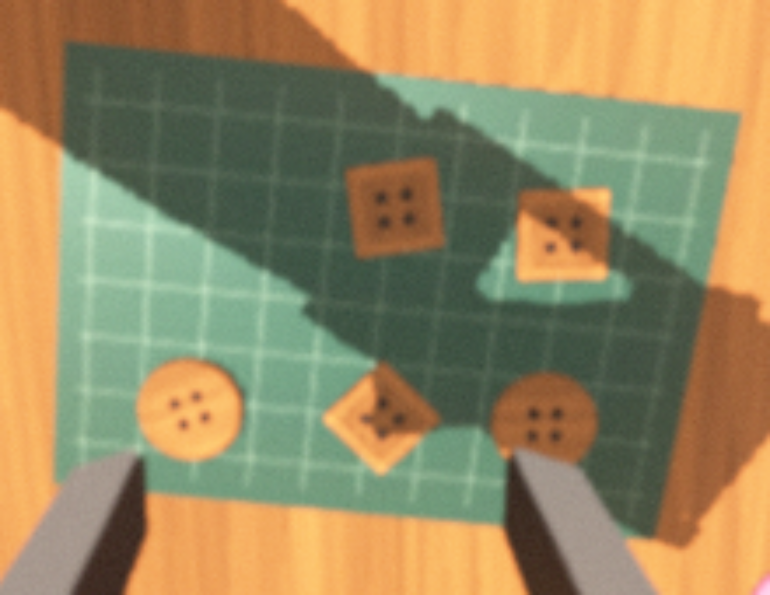

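The crop confirms three square and two round wooden buttons with four holes each. I'll take the square at (0.496, -0.200) first.

Emit:
arm_command(increments=[[0.0277, -0.0205, 0.2, 1.427, 66], [0.0277, -0.0205, 0.2, 1.427, 66], [0.0277, -0.0205, 0.2, 1.427, 66], [0.0277, -0.0205, 0.2, 1.427, 66], [0.0277, -0.0205, 0.2, 1.427, 66], [0.0277, -0.0205, 0.2, 1.427, 66], [0.0277, -0.0205, 0.2, 1.427, 66], [0.0277, -0.0205, 0.2, 1.427, 66], [0.0277, -0.0205, 0.2, 1.427, 66], [0.0277, -0.0205, 0.2, 1.427, 66], [0.0277, -0.0205, 0.2, 1.427, 66], [0.0277, -0.0205, 0.2, 1.427, 66], [0.0277, -0.0205, 0.2, 1.427, 66], [0.0277, -0.0205, 0.2, 1.427, 66]])

```text
t: 11.37
eef_pos: [0.4963, -0.1997, 0.097]
orientation: [0.746, -0.666, -0.005, 0.002]
contact_force: [-0.7, -0.3, 1.2]
grip_width: 0.0624
```

```bash
python3 - <<'E'
from h import *
buttons('w5.png')
go([.4963,-.1998,.0300],-83.5)
E
```

```text
tcp [ 0.4963 -0.1997  0.097 ]
round 0.94 uv [602. 170.] c [ 559.8 -440.3] size [51.7 48.6] ang 76.0 z 0.0064 rgb [253 249 100]
round 0.89 uv [611.   9.] c [ 681.8 -403.5] size [18.4 45. ] ang 9.8 z 0.0065 rgb [253 216 231]
round 0.7 uv [451. 144.] c [ 566.7 -302.2] size [49.3 49.4] ang 56.0 z 0.0095 rgb [194 136  81]
round 0.55 uv [385. 307.] c [ 403.2 -270.3] size [8.6 5. ] ang 10.2 z 0.0101 rgb [220 152  93]
square 0.88 uv [352. 123.] c [ 572.2 -213.9] size [40.6 40.2] ang 0.6 z 0.0098 rgb [169 110  67]
square 0.82 uv [325. 207.] c [ 498.9 -199.6] size [41.2 40.4] ang 6.7 z 0.0096 rgb [166 108  65]
square 0.59 uv [430. 226.] c [ 491.2 -298.6] size [42.2 39.7] ang 43.5 z 0.0097 rgb [242 191 113]
square 0.55 uv [626. 257.] c [ 484.  -503.6] size [47.1 40. ] ang 55.1 z 0.0065 rgb [213 104 215]
shift [ 0.0003 -0.0005  0.0672] turn 0.0007 | th -83.46 pos [ 0.4964 -0.1997  0.0972] q6 0.91 t 11.5 dist rows 1.6
```

View pics/w5.png

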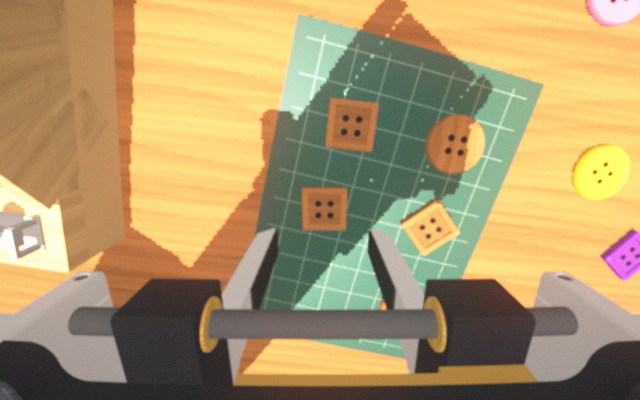

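The target square at (325,208) sits centred between the fingers. I'll descend and grip.

Emit:
arm_command(increments=[[0, -0.002, 0.035, 0, 66], [0, -0.002, 0.06, 0, 66], [0, -0.002, 0.0672, 0, 66], [0, -0.002, 0.0672, 0, 66], [0, -0.002, 0.0672, 0, 66], [0, -0.002, 0.0672, 0, 30], [0, -0.002, 0.0672, 0, 30], [0, -0.002, 0.0672, 0, 30], [0, -0.002, 0.0672, 0, 30], [0, -0.002, 0.0672, 0, 30], [0, -0.002, 0.0672, 0, 30]], squeeze=15)

```text
t: 12.43
eef_pos: [0.4979, -0.1994, 0.0303]
orientation: [0.746, -0.666, -0.004, 0.002]
contact_force: [0.5, 0.5, 1.2]
grip_width: 0.04
```

```bash
python3 - <<'E'
from h import *
w=b2w(-.130,.0765); print(w); go([w[0],w[1],.20],-91.6)
E
```

```text
[0.53918669 0.23109999]
shift [-0.4237 -0.0886 -0.1687] turn 0.1421 | th -83.46 pos [ 0.4979 -0.1994  0.0303] q6 0.92 t 12.4 dist rows 11.1
```

Emit:
arm_command(increments=[[0, 0, -0.04, 0, 30], [0, 0, -0.08, 0, 30], [0, 0, -0.12, 0, 30], [-0.02, 0, -0.16, 0, 30], [-0.424, -0.0886, -0.17, 0.142, 30], [-0.424, -0.0886, -0.17, 0.142, 30], [-0.424, -0.0886, -0.17, 0.142, 30], [-0.424, -0.0886, -0.17, 0.142, 30], [-0.424, -0.0886, -0.17, 0.142, 30], [-0.424, -0.0886, -0.17, 0.142, 30], [-0.424, -0.0886, -0.17, 0.142, 30], [-0.424, -0.0886, -0.17, 0.142, 30], [-0.424, -0.0886, -0.17, 0.142, 30], [-0.424, -0.0886, -0.17, 0.142, 30], [-0.424, -0.0886, -0.17, 0.142, 30], [-0.424, -0.0886, -0.17, 0.142, 30], [-0.424, -0.0886, -0.17, 0.142, 30]])

```text
t: 13.85
eef_pos: [0.5387, 0.2312, 0.2008]
orientation: [-0.698, 0.717, 0.004, -0.003]
contact_force: [0.4, -1.0, 0.3]
grip_width: 0.0393
```

```bash
python3 - <<'E'
from h import *
shot('wrist','w6.png')
w=b2w(-.130,.0765); print(w); go([w[0],w[1],.0745],-91.6)
E
```

```text
[0.53918669 0.23109999]
shift [-0.0005 -0.0016  0.1263] turn -0.0005 | th -91.63 pos [0.5388 0.2304 0.2008] q6 1.85 t 13.9 dist rows 3.0
```

View pics/w6.png

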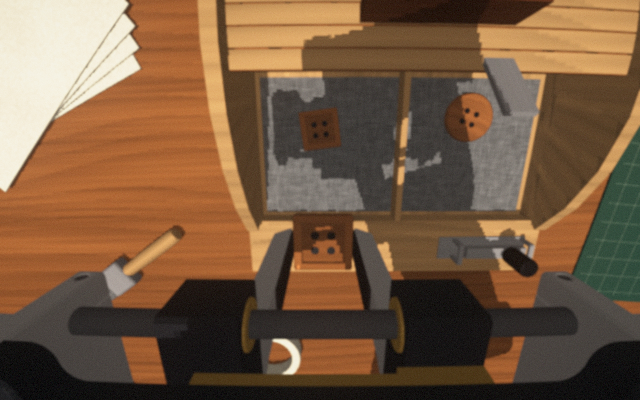

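The square is held level at (323,243). I'll lower it into the left compartment and release.

Emit:
arm_command(increments=[[0, -0.001, 0.04, 0, 30], [0, -0.001, 0.08, 0, 30], [0, -0.001, 0.11, 0, 30], [0, -0.001, 0.1263, 0, 30], [0, -0.001, 0.1263, 0, 30], [0, -0.001, 0.1263, 0, 30], [0, -0.001, 0.1263, 0, 54], [0, -0.001, 0.1263, 0, 54], [0, -0.001, 0.1263, 0, 54], [0, -0.001, 0.09, 0, 54], [0, -0.001, 0.05, 0, 54], [0, -0.001, 0.01, 0, 60], [0, -0.001, -0.02, 0, 66], [0, -0.001, -0.02, 0, 66]])

```text
t: 15.07
eef_pos: [0.5449, 0.2316, 0.2304]
orientation: [-0.697, 0.717, 0.0, 0.005]
contact_force: [1.8, 0.5, 0.3]
grip_width: 0.062
```

```bash
python3 - <<'E'
from h import *
s,im,d=shot('wrist','w7.png')
P=cloud('wrist',d,s)
for r in cut_out('wrist','square_kept'):
    p=P[r['region']]; print(round(r['conf'],2),r['uv'],np.round(w2b(np.median(p,0)),3),np.median(p[:,2]))
# next S1 at (.5715,-.2138) ang ~0 ; place A jaw-x
go([.5715,-.2138,.20],-0.5)
E
```

```text
0.68 [320.5, 136.0] [-0.063  0.08 ] 0.05191410136945618
shift [ 0.4434 -0.0431  0.0216] turn -1.5904 | th -91.63 pos [0.5411 0.2306 0.2232] q6 1.85 t 15.2 dist rows 10.7
```

View pics/w7.png

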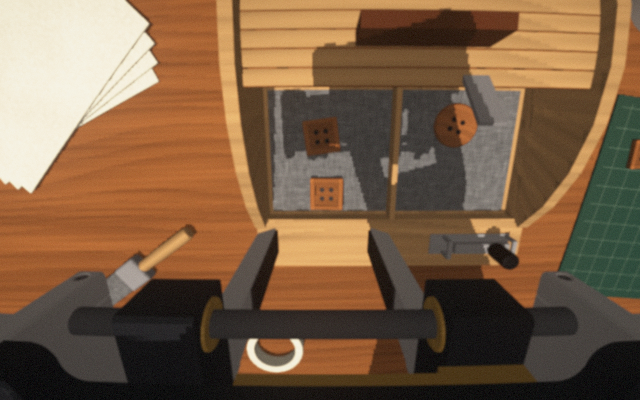

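The first square lies flat at (327,193), in front of the kept one. Next is the square at (0.5715, -0.214).

Emit:
arm_command(increments=[[0.4434, -0.0431, 0, -1.59, 66], [0.4434, -0.0431, 0, -1.59, 66], [0.4434, -0.0431, 0, -1.59, 66], [0.4434, -0.0431, 0, -1.59, 66], [0.4434, -0.0431, 0, -1.59, 66], [0.4434, -0.0431, 0, -1.59, 66], [0.4434, -0.0431, 0, -1.59, 66], [0.4434, -0.0431, 0, -1.59, 66], [0.4434, -0.0431, 0, -1.59, 66], [0.4434, -0.0431, 0, -1.59, 66], [0.4434, -0.0431, 0.03, -1.59, 66], [0.4434, -0.0431, 0.07, -1.59, 66], [0.4434, -0.0431, 0.11, -1.59, 66], [0.4434, -0.0431, 0.11, -1.59, 66], [0.4434, -0.0431, 0.11, -1.59, 66]])

```text
t: 16.42
eef_pos: [0.5653, -0.2116, 0.1035]
orientation: [1.0, -0.005, -0.009, -0.005]
contact_force: [0.4, 0.8, -0.1]
grip_width: 0.0618
```

```bash
python3 - <<'E'
from h import *
buttons('w8.png')
go([.5715,-.2138,.0300],-0.0)
E
```

```text
tcp [ 0.5653 -0.2116  0.1035]
round 0.77 uv [164. 273.] c [ 399.5 -275.6] size [48.5 20.2] ang 7.0 z 0.0095 rgb [229 178 107]
round 0.61 uv [326. 294.] c [ 566.8 -296.4] size [48.7 40.4] ang 0.2 z 0.0093 rgb [242 195 117]
square 0.77 uv [489.  60.] c [696.1 -85. ] size [41.8 40.4] ang 17.1 z 0.0066 rgb [253 251 249]
square 0.69 uv [334. 211.] c [ 572.  -213.2] size [41.6 39.3] ang 89.7 z 0.0097 rgb [169 109  66]
square 0.63 uv [233. 202.] c [ 492.5 -238.8] size [195.  291.2] ang 82.8 z 0.0029 rgb [109 143 118]
square 0.6 uv [270. 292.] c [ 508.6 -302.6] size [32.1 15.3] ang 71.3 z 0.0102 rgb [231 180 108]
shift [0.0008 0.0007 0.0816] turn -0.0102 | th -0.59 pos [ 0.5712 -0.2133  0.1116] q6 -0.49 t 16.6 dist rows 2.0
```

View pics/w8.png

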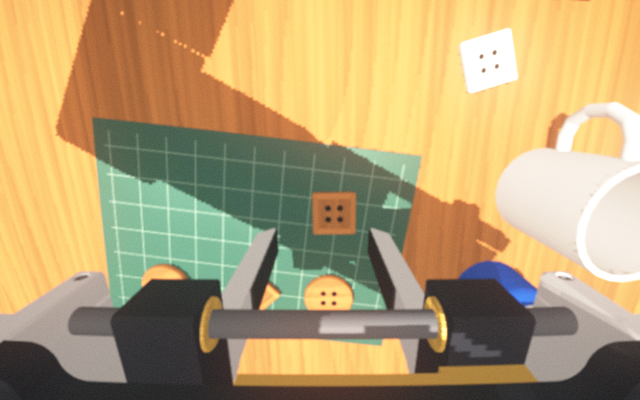

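The square at (334,213) is centred between the fingers. Descending to grip.

Emit:
arm_command(increments=[[0.001, 0, 0.035, -0.01, 66], [0.001, 0, 0.065, -0.01, 66], [0.001, 0, 0.0815, -0.01, 66], [0.001, 0, 0.0815, -0.01, 66], [0.001, 0, 0.0815, -0.01, 66], [0.001, 0, 0.0815, -0.01, 30], [0.001, 0, 0.0815, -0.01, 30], [0.001, 0, 0.0815, -0.01, 30], [0.001, 0, 0.0815, -0.01, 30], [0.001, 0, 0.0815, -0.01, 30], [0.001, 0, 0.0815, -0.01, 30], [0.001, 0, 0.0415, -0.01, 30]])

```text
t: 17.57
eef_pos: [0.5655, -0.2099, 0.062]
orientation: [1.0, -0.0, -0.01, -0.006]
contact_force: [0.0, 0.5, -0.2]
grip_width: 0.0392
```

```bash
python3 - <<'E'
from h import *
print(observe()['grip_width'])
w=b2w(-.105,.027); print(w); go([w[0],w[1],.21],-1.6)
E
```

```text
0.03921461158461444
[0.56279482 0.18092125]
shift [-0.0059 -0.3926 -0.1433] turn 0.0276 | th -0.02 pos [ 0.5655 -0.2099  0.062 ] q6 -0.5 t 17.6 dist rows 10.0
```

Emit:
arm_command(increments=[[0, 0, -0.04, 0, 30], [0, 0, -0.08, 0, 30], [0, 0, -0.12, 0, 30], [-0.006, -0.04, -0.148, 0.0276, 30], [-0.006, -0.3926, -0.148, 0.0276, 30], [-0.006, -0.3926, -0.148, 0.0276, 30], [-0.006, -0.3926, -0.148, 0.0276, 30], [-0.006, -0.3926, -0.148, 0.0276, 30], [-0.006, -0.3926, -0.148, 0.0276, 30], [-0.006, -0.3926, -0.148, 0.0276, 30], [-0.006, -0.3926, -0.148, 0.0276, 30], [-0.006, -0.3926, -0.148, 0.0276, 30], [-0.006, -0.3926, -0.148, 0.0276, 30], [-0.006, -0.3926, -0.148, 0.0276, 30], [-0.006, -0.3926, -0.148, 0.0276, 30], [-0.006, -0.3926, -0.148, 0.0276, 30]])

```text
t: 18.9
eef_pos: [0.5626, 0.1803, 0.2142]
orientation: [1.0, -0.014, -0.011, -0.005]
contact_force: [1.0, -0.1, -0.6]
grip_width: 0.0401
```

```bash
python3 - <<'E'
from h import *
shot('wrist','w9.png')
w=b2w(-.105,.027); go([w[0],w[1],.0755],-1.6)
E
```

```text
shift [0.003  0.0003 0.1388] turn -0.0011 | th -1.66 pos [0.5627 0.1798 0.2143] q6 0.18 t 18.9 dist rows 3.3
```

View pics/w9.png

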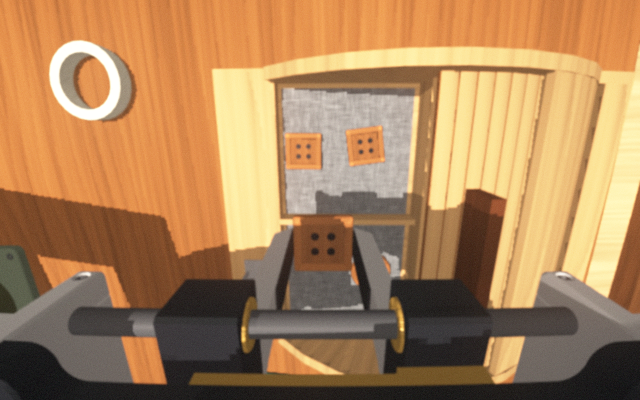

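The second square is held at (323,243), and its slot in the left compartment beside the divider is clear. Lowering it in.

Emit:
arm_command(increments=[[0.001, 0, 0.04, 0, 30], [0.002, 0, 0.08, 0, 30], [0.003, 0, 0.115, 0, 30], [0.003, 0, 0.1388, 0, 30], [0.003, 0, 0.1388, 0, 30], [0.003, 0, 0.1388, 0, 30], [0.003, 0, 0.1388, 0, 50], [0.003, 0, 0.1388, 0, 50], [0.003, 0, 0.1388, 0, 50], [0.003, 0, 0.1, 0, 50], [0.002, 0, 0.06, 0, 50], [0, 0, 0.02, 0, 60], [0, 0, -0.02, 0, 66], [0, 0, -0.02, 0, 66], [0, 0, -0.02, 0, 66]])

```text
t: 20.2
eef_pos: [0.5655, 0.1799, 0.2389]
orientation: [1.0, -0.015, -0.006, -0.006]
contact_force: [0.2, 0.4, -1.0]
grip_width: 0.0623
```

```bash
python3 - <<'E'
from h import *
shot('wrist','w10.png')
go([.490,-.298,.23],43-90)
E
```

```text
shift [-0.0597  0.4795  0.0017] turn 0.7912 | th -1.67 pos [0.5637 0.1796 0.2358] q6 0.18 t 20.2 dist rows 11.6
```

View pics/w10.png

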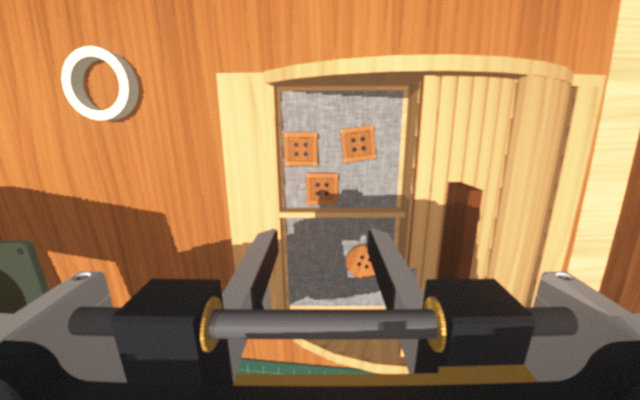

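The second square lies at (322,189). Now the third square, at (0.490, -0.298), which is turned 43°.

Emit:
arm_command(increments=[[-0.0597, 0.4795, 0, 0.79, 66], [-0.0597, 0.4795, 0, 0.79, 66], [-0.0597, 0.4795, 0, 0.79, 66], [-0.0597, 0.4795, 0, 0.79, 66], [-0.0597, 0.4795, 0, 0.79, 66], [-0.0597, 0.4795, 0, 0.79, 66], [-0.0597, 0.4795, 0, 0.79, 66], [-0.0597, 0.4795, 0, 0.79, 66], [-0.0597, 0.4795, 0, 0.79, 66], [-0.0597, 0.4795, 0, 0.79, 66], [-0.0597, 0.4795, 0.04, 0.79, 66], [-0.0597, 0.4795, 0.08, 0.79, 66], [-0.0597, 0.4795, 0.12, 0.79, 66], [-0.0597, 0.4795, 0.12, 0.79, 66], [-0.0597, 0.4795, 0.12, 0.79, 66], [-0.0597, 0.4795, 0.12, 0.79, 66]])

```text
t: 21.58
eef_pos: [0.4855, -0.295, 0.1085]
orientation: [0.917, -0.398, -0.014, -0.003]
contact_force: [0.9, 0.2, 0.7]
grip_width: 0.0616
```

```bash
python3 - <<'E'
from h import *
buttons('w11.png')
go([.490,-.298,.0300],43-90)
E
```

```text
tcp [ 0.4855 -0.295   0.1085]
round 0.97 uv [487. 251.] c [ 559.1 -441.4] size [49.7 49.6] ang 70.0 z 0.0065 rgb [254 250 105]
round 0.92 uv [587. 118.] c [ 696.9 -404. ] size [48.6 52.1] ang 44.0 z 0.0063 rgb [253 228 237]
round 0.74 uv [282. 271.] c [ 408.4 -305.6] size [48.1 18.6] ang 27.0 z 0.0095 rgb [243 203 121]
round 0.71 uv [394. 150.] c [ 566.1 -304. ] size [49.5 49.8] ang 62.4 z 0.0095 rgb [199 140  83]
square 0.72 uv [335. 205.] c [ 490.4 -298.9] size [40.2 38.9] ang 44.6 z 0.0097 rgb [172 111  67]
shift [ 0.0029 -0.0004  0.0835] turn 0.0019 | th -46.89 pos [ 0.4891 -0.2969  0.1136] q6 0.12 t 21.7 dist rows 2.0
```

View pics/w11.png

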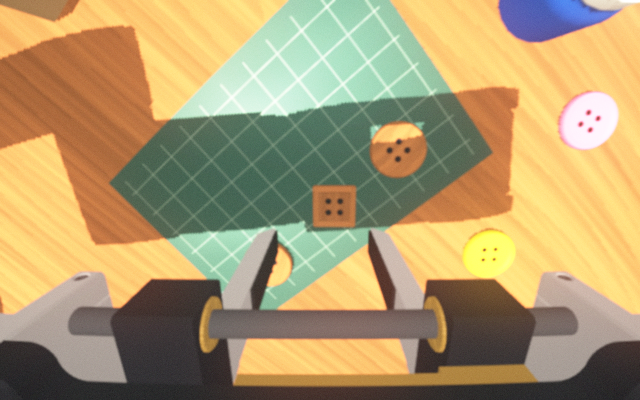

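The square at (334,206) is centred and aligned with the jaws. Gripping it.

Emit:
arm_command(increments=[[0.002, -0.001, 0.035, 0, 66], [0.002, -0.001, 0.065, 0, 66], [0.003, -0.001, 0.0835, 0, 66], [0.003, -0.001, 0.0835, 0, 66], [0.003, -0.001, 0.0835, 0, 66], [0.003, -0.001, 0.0835, 0, 30], [0.003, -0.001, 0.0835, 0, 30], [0.003, -0.001, 0.0835, 0, 30], [0.003, -0.001, 0.0835, 0, 30], [0.003, -0.001, 0.0835, 0, 30], [0.003, -0.001, 0.0835, 0, 30], [0.003, -0.001, 0.0435, 0, 30], [0.003, -0.001, 0.0035, 0, 30]])

```text
t: 22.82
eef_pos: [0.489, -0.2962, 0.1072]
orientation: [0.917, -0.398, -0.014, -0.002]
contact_force: [1.1, -1.1, 0.4]
grip_width: 0.04
```

```bash
python3 - <<'E'
from h import *
w=b2w(-.110,.126); print(w); go([w[0],w[1],.215],-1.6)
E
```

```text
[0.56056101 0.28002225]
shift [-0.3747 -0.4453 -0.1006] turn -0.7906 | th -46.9 pos [ 0.489  -0.2962  0.1072] q6 0.13 t 22.8 dist rows 14.2
```

Emit:
arm_command(increments=[[0, 0, -0.04, 0, 30], [-0.01, -0.01, -0.08, 0, 30], [-0.03, -0.035, -0.11, -0.1, 30], [-0.3747, -0.4453, -0.11, -0.79, 30], [-0.3747, -0.4453, -0.11, -0.79, 30], [-0.3747, -0.4453, -0.11, -0.79, 30], [-0.3747, -0.4453, -0.11, -0.79, 30], [-0.3747, -0.4453, -0.11, -0.79, 30], [-0.3747, -0.4453, -0.11, -0.79, 30], [-0.3747, -0.4453, -0.11, -0.79, 30], [-0.3747, -0.4453, -0.11, -0.79, 30], [-0.3747, -0.4453, -0.11, -0.79, 30], [-0.3747, -0.4453, -0.11, -0.79, 30], [-0.3747, -0.4453, -0.11, -0.79, 30], [-0.3747, -0.4453, -0.11, -0.79, 30], [-0.3747, -0.4453, -0.11, -0.79, 30], [-0.3747, -0.4453, -0.11, -0.79, 30], [-0.3747, -0.4453, -0.11, -0.79, 30], [-0.3747, -0.4453, -0.11, -0.79, 30]])

```text
t: 24.4
eef_pos: [0.5603, 0.2793, 0.2236]
orientation: [1.0, -0.014, -0.012, -0.007]
contact_force: [0.5, -0.4, 0.2]
grip_width: 0.0395
```

```bash
python3 - <<'E'
from h import *
shot('wrist','w12.png')
w=b2w(-.110,.126); go([w[0],w[1],.0800],-1.6)
E
```

```text
shift [0.0036 0.0005 0.1438] turn -0.0014 | th -1.68 pos [0.5605 0.2786 0.2238] q6 0.34 t 24.4 dist rows 3.4
```

View pics/w12.png

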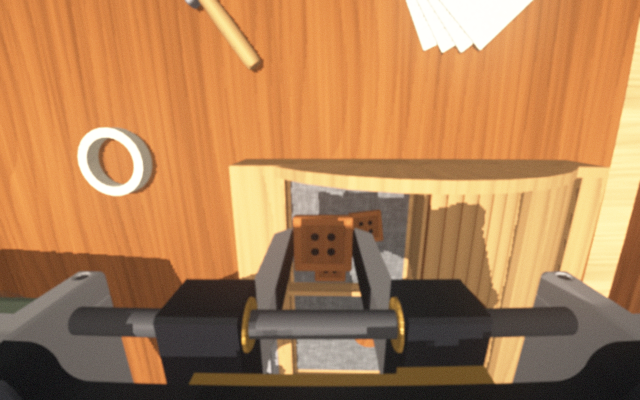

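The third square is held at (323,243). I'll lower it to just above the floor, keeping the gripper body clear of the cheek, and release.

Emit:
arm_command(increments=[[0.001, 0, 0.04, 0, 30], [0.002, 0, 0.08, 0, 30], [0.003, 0, 0.12, 0, 30], [0.0036, 0, 0.144, 0, 30], [0.0036, 0, 0.144, 0, 30], [0.0036, 0, 0.144, 0, 30], [0.0036, 0, 0.144, 0, 49], [0.0036, 0, 0.144, 0, 49], [0.0036, 0, 0.144, 0, 49], [0.0036, 0, 0.11, 0, 49], [0.002, 0, 0.07, 0, 49], [0, 0, 0.03, 0, 60], [0, 0, -0.01, 0, 75], [0, 0, -0.01, 0, 75], [0, 0, -0.01, 0, 75]])

```text
t: 25.7
eef_pos: [0.5631, 0.2792, 0.2389]
orientation: [1.0, -0.015, -0.008, -0.008]
contact_force: [0.1, -0.7, -0.9]
grip_width: 0.0689
```

```bash
python3 - <<'E'
from h import *
s,im,d=shot('wrist','w13.png')
s,im,d=shot('top','t13.png')
cv2.imwrite('pics/t13c.png',cv2.resize(im[75:240,200:340],None,fx=3.5,fy=3.5)[:,:,::-1])
print(s['contact_force'])
go([.566,-.301,.235],-1.6)
E
```

```text
[-0.38138057 -0.12747043 -0.63253617]
shift [ 0.0228  0.5787 -0.0099] turn -0.0014 | th -1.68 pos [0.5601 0.2782 0.2333] q6 0.34 t 25.8 dist rows 13.9
```

View pics/w13.png

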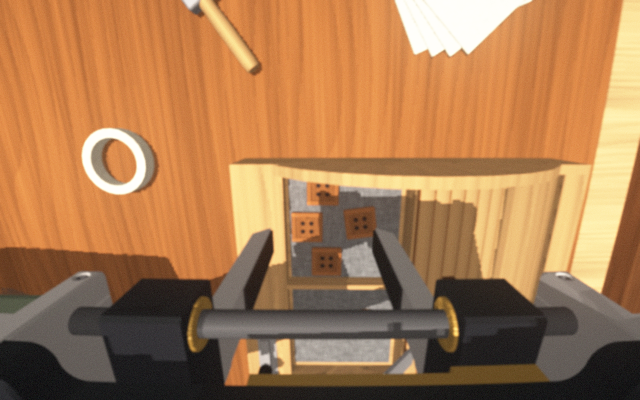

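All four squares lie flat in the left compartment. Next is the round at (0.566, -0.302).

Emit:
arm_command(increments=[[0.0228, 0.5787, 0, 0, 76], [0.0228, 0.5787, 0, 0, 76], [0.0228, 0.5787, 0, 0, 76], [0.0228, 0.5787, 0, 0, 76], [0.0228, 0.5787, 0, 0, 76], [0.0228, 0.5787, 0, 0, 76], [0.0228, 0.5787, 0, 0, 76], [0.0228, 0.5787, 0, 0, 76], [0.0228, 0.5787, 0, 0, 76], [0.0228, 0.5787, 0, 0, 76], [0.0228, 0.5787, 0, 0, 76], [0.0228, 0.5787, 0, 0, 76], [0.0228, 0.5787, 0.03, 0, 76], [0.0228, 0.5787, 0.07, 0, 76], [0.0228, 0.5787, 0.11, 0, 76], [0.0228, 0.5787, 0.11, 0, 76], [0.0228, 0.5787, 0.11, 0, 76], [0.0228, 0.5787, 0.11, 0, 76]])

```text
t: 27.3
eef_pos: [0.5605, -0.2978, 0.1113]
orientation: [1.0, -0.015, -0.016, -0.009]
contact_force: [0.5, -0.7, 0.7]
grip_width: 0.0713
```

```bash
python3 - <<'E'
from h import *
buttons('w14.png')
go([.566,-.302,.0300],-1.6)
E
```

```text
tcp [ 0.5605 -0.2978  0.1113]
round 0.86 uv [165. 207.] c [ 400.8 -293. ] size [49.2 49.5] ang 81.0 z 0.0094 rgb [245 202 120]
round 0.8 uv [332. 215.] c [ 566.6 -303. ] size [47.9 47.7] ang 89.1 z 0.0094 rgb [178 114  68]
round 0.66 uv [329. 342.] c [ 559.3 -456.1] size [22.8 48.1] ang 87.7 z 0.0066 rgb [254 253 110]
square 0.79 uv [263. 372.] c [ 477.2 -492.3] size [51.6 25.3] ang 24.9 z 0.0068 rgb [205 106 190]
shift [0.0037 0.0036 0.0871] turn -0.0005 | th -1.63 pos [ 0.5643 -0.2993  0.1172] q6 -0.59 t 27.4 dist rows 2.1
```

View pics/w14.png

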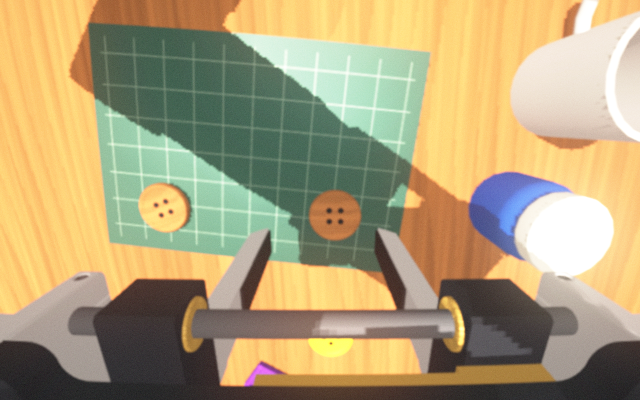

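The plain-wood round at (335,215) is centred, and the jar and the yellow button are clear of the fingers. Gripping.

Emit:
arm_command(increments=[[0.002, 0.0035, 0.035, 0, 76], [0.003, 0.0035, 0.07, 0, 76], [0.0037, 0.0036, 0.087, 0, 76], [0.0037, 0.0036, 0.087, 0, 76], [0.0037, 0.0036, 0.087, 0, 76], [0.0037, 0.0036, 0.087, 0, 40], [0.0037, 0.0036, 0.087, 0, 40], [0.0037, 0.0036, 0.087, 0, 40], [0.0037, 0.0036, 0.087, 0, 40], [0.0037, 0.0036, 0.087, 0, 40], [0.0037, 0.0036, 0.087, 0, 40], [0.0037, 0.0036, 0.087, 0, 40]])

```text
t: 28.45
eef_pos: [0.5667, -0.3022, 0.0311]
orientation: [1.0, -0.014, -0.011, -0.006]
contact_force: [-1.1, 1.1, 5.4]
grip_width: 0.0491
```

```bash
python3 - <<'E'
from h import *
s=observe(); print(s['orientation'],s['joint_vel'].round(4))
w=b2w(-.115,-.033); print(w); go([w[0],w[1],.22],-1.6)
E
```

```text
[ 0.99982685 -0.01427141 -0.01051601 -0.00565825] [ 0.0015  0.0013 -0.0006  0.0003 -0.0017 -0.0005]
[0.55112342 0.12122385]
shift [-0.0316 -0.4248 -0.1836] turn -0.0005 | th -1.63 pos [ 0.5667 -0.3022  0.0311] q6 -0.59 t 28.4 dist rows 11.1
```

Emit:
arm_command(increments=[[0, 0, -0.03, 0, 40], [0, 0, -0.07, 0, 40], [0, 0, -0.11, 0, 40], [-0.005, -0.02, -0.15, 0, 40], [-0.01, -0.05, -0.184, 0, 40], [-0.0316, -0.4248, -0.184, 0, 40], [-0.0316, -0.4248, -0.184, 0, 40], [-0.0316, -0.4248, -0.184, 0, 40], [-0.0316, -0.4248, -0.184, 0, 40], [-0.0316, -0.4248, -0.184, 0, 40], [-0.0316, -0.4248, -0.184, 0, 40], [-0.0316, -0.4248, -0.184, 0, 40], [-0.0316, -0.4248, -0.184, 0, 40], [-0.0316, -0.4248, -0.184, 0, 40], [-0.0316, -0.4248, -0.184, 0, 40], [-0.0316, -0.4248, -0.184, 0, 40], [-0.0316, -0.4248, -0.184, 0, 40], [-0.0316, -0.4248, -0.184, 0, 40]])

```text
t: 29.95
eef_pos: [0.5511, 0.1197, 0.2199]
orientation: [1.0, -0.015, -0.011, -0.005]
contact_force: [1.0, 0.1, -0.6]
grip_width: 0.0493
```

```bash
python3 - <<'E'
from h import *
shot('wrist','w15.png'); print(observe()['orientation'])
w=b2w(-.115,-.033); go([w[0],w[1],.0770],-1.6)
E
```

```text
[ 0.99980835 -0.0153958  -0.01086707 -0.00530381]
shift [ 0.003  -0.0003  0.143 ] turn -0.0028 | th -1.76 pos [0.5512 0.1194 0.22  ] q6 0.08 t 30.0 dist rows 3.4
```

View pics/w15.png

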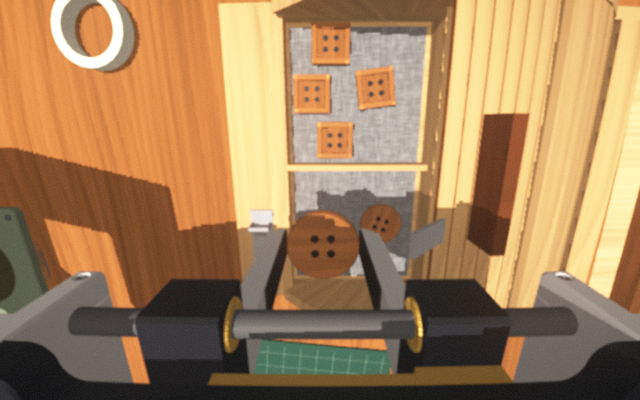

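The round is held at (323,243). The grey tab at (428,240) is the cover's keeper, so I'll measure it before descending.

```bash
python3 - <<'E'
from h import *
s=observe(); im,d=camera('wrist'); P=cloud('wrist',d,s)
for v,u in ((240,428),(232,438),(248,418),(228,442),(245,424),(238,415),(222,380)):
    print(u,v,im[v,u],np.round(w2b(P[v,u]),3),round(float(P[v,u,2]),3))
B=w2b(P); g=im.astype(int); m=(abs(g[...,0]-g[...,2])<15)&(P[...,2]>.055)&(P[...,2]<.15)&(B[...,0]>-.1)&(B[...,0]<.03)&(B[...,1]<0)&(B[...,1]>-.15)
v,u=np.nonzero(m); k=(u>405)&(u<450)&(v>215)&(v<262); b=np.c_[B[m],P[m][:,2]][k]; print(k.sum(),np.percentile(b,[2,50,98],axis=0).round(3))
E
```

```text
428 240 [122 115 107] [-0.028 -0.052] 0.153
438 232 [122 111 109] [-0.016 -0.049] 0.142
418 248 [122 115 112] [-0.041 -0.053] 0.167
442 228 [124 114 108] [-0.011 -0.047] 0.138
424 245 [126 119 114] [-0.034 -0.053] 0.16
415 238 [115 107 103] [-0.045 -0.043] 0.17
380 222 [134  81  51] [-0.05  -0.073] 0.052
70 [[-0.024 -0.058  0.138]
 [-0.02  -0.051  0.145]
 [-0.011 -0.039  0.15 ]]
```

The keeper sticks out to box x -0.045 at z 0.17, so lowering with the jaws along x would hit it with the gripper body. I'll turn the jaws along y, with the camera toward the robot, and place further forward.

```bash
python3 - <<'E'
from h import *
w=b2w(-.131,-.047); go([w[0],w[1],.22],88.4)
E
```

```text
shift [-0.0162  0.0122  0.0003] turn -1.5739 | th -1.78 pos [0.5513 0.1194 0.2201] q6 0.08 t 30.1 dist rows 0.5
```

Emit:
arm_command(increments=[[-0.0162, 0.0122, 0, -1.574, 40], [-0.0162, 0.0122, 0, -1.574, 40], [-0.0162, 0.0122, 0, -1.574, 40], [-0.0162, 0.0122, 0, -1.574, 40], [-0.0162, 0.0122, 0, -1.574, 40], [-0.0162, 0.0122, 0, -1.574, 40], [-0.0162, 0.0122, 0, -1.574, 40], [-0.0162, 0.0122, 0, -1.574, 40], [-0.0162, 0.0122, 0, -1.574, 40], [-0.0162, 0.0122, 0, -1.574, 40], [-0.0162, 0.0122, 0, -1.574, 40], [-0.0162, 0.0122, 0, -1.574, 40], [-0.0162, 0.0122, 0, -1.574, 40], [-0.0162, 0.0122, 0, -1.574, 40], [-0.0162, 0.0122, 0, -1.574, 40], [-0.0162, 0.0122, 0, -1.574, 40]])

```text
t: 31.38
eef_pos: [0.5348, 0.1069, 0.2203]
orientation: [0.718, 0.696, -0.004, -0.011]
contact_force: [-0.8, 0.1, -1.0]
grip_width: 0.0491
```

```bash
python3 - <<'E'
from h import *
shot('wrist','w16.png')
w=b2w(-.131,-.047); go([w[0],w[1],.0760],88.4)
E
```

```text
shift [-0.0009  0.003   0.1443] turn -0.0025 | th 88.26 pos [0.5348 0.107  0.2203] q6 -1.51 t 31.4 dist rows 3.5
```

View pics/w16.png

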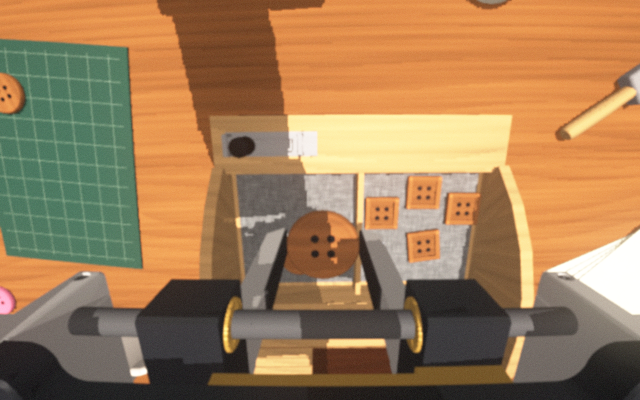

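The round at (323,243) lines up over the free front part of the right compartment. Lowering.

Emit:
arm_command(increments=[[0, 0.001, 0.04, 0, 40], [0, 0.002, 0.08, 0, 40], [-0.001, 0.003, 0.12, 0, 40], [-0.001, 0.003, 0.144, 0, 40], [-0.001, 0.003, 0.144, 0, 40], [-0.001, 0.003, 0.144, 0, 40]])

```text
t: 31.93
eef_pos: [0.5341, 0.1074, 0.0753]
orientation: [0.718, 0.696, -0.005, -0.012]
contact_force: [0.1, 0.3, 0.4]
grip_width: 0.049
```

```bash
python3 - <<'E'
from h import *
s=observe(); print(s['contact_force'],w2b(s['eef_pos']),s['eef_pos'][2],s['grip_width'])
E
```

```text
[0.11624008 0.28378303 0.40224673] [-0.13162706 -0.0472979 ] 0.075312244902409 0.04904300343344415
```

Emit:
arm_command(increments=[[0, 0, 0, 0, 58], [0, 0, 0, 0, 58], [0, 0, 0, 0, 58], [0, 0, -0.03, 0, 58], [0, 0, -0.07, 0, 58], [0, 0, -0.11, 0, 65], [0, 0, -0.15, 0, 76], [0, 0, -0.155, 0, 76], [0, 0, -0.155, 0, 76]])

```text
t: 32.68
eef_pos: [0.5406, 0.1058, 0.2355]
orientation: [0.718, 0.696, -0.001, -0.009]
contact_force: [-0.1, 0.4, -0.9]
grip_width: 0.0707
```

```bash
python3 - <<'E'
from h import *
shot('wrist','w17.png')
go([.401,-.293,.23],88.4)
E
```

```text
shift [-4.028e-01 -1.251e-01  4.000e-04] turn -0.0035 | th 88.2 pos [0.5387 0.1057 0.2322] q6 -1.51 t 32.7 dist rows 10.1
```

View pics/w17.png

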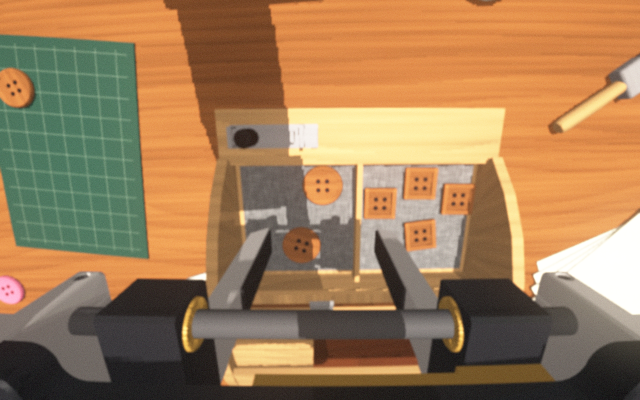

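The round lies flat at (322,185). Last is the round at (0.401, -0.293).

Emit:
arm_command(increments=[[-0.403, -0.125, 0, 0, 76], [-0.403, -0.125, 0, 0, 76], [-0.403, -0.125, 0, 0, 76], [-0.403, -0.125, 0, 0, 76], [-0.403, -0.125, 0, 0, 76], [-0.403, -0.125, 0, 0, 76], [-0.403, -0.125, 0, 0, 76], [-0.403, -0.125, 0, 0, 76], [-0.403, -0.125, 0, 0, 76], [-0.403, -0.125, 0.03, 0, 76], [-0.403, -0.125, 0.07, 0, 76], [-0.403, -0.125, 0.11, 0, 76], [-0.403, -0.125, 0.11, 0, 76], [-0.403, -0.125, 0.11, 0, 76], [-0.403, -0.125, 0.11, 0, 76], [-0.403, -0.125, 0.11, 0, 76]])

```text
t: 34.07
eef_pos: [0.4004, -0.2925, 0.1224]
orientation: [0.718, 0.696, -0.003, -0.009]
contact_force: [0.4, -0.1, 0.8]
grip_width: 0.0715
```

```bash
python3 - <<'E'
from h import *
buttons('w18.png')
go([.401,-.293,.0300],88.4)
E
```

```text
tcp [ 0.4004 -0.2925  0.1224]
round 0.93 uv [322. 206.] c [ 397.  -293.5] size [48.4 48. ] ang 88.1 z 0.0093 rgb [191 131  78]
square 0.74 uv [123. 277.] c [ 469.3 -509.2] size [31.2 49.3] ang 27.9 z 0.0064 rgb [206  97 216]
square 0.74 uv [360. 235.] c [ 433.5 -242. ] size [204.3 188.6] ang 82.9 z 0.0028 rgb [ 99 131 107]
shift [-0.0009  0.0019  0.0928] turn -0.0022 | th 88.27 pos [ 0.4006 -0.2927  0.1229] q6 -2.34 t 34.2 dist rows 2.2
```

View pics/w18.png

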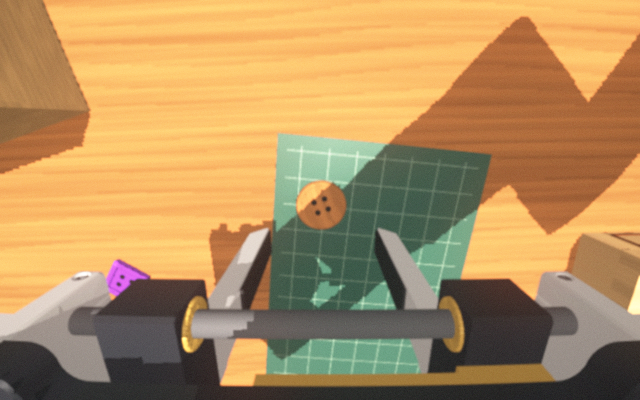

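The round at (322,205) is centred between the fingers. Gripping.

Emit:
arm_command(increments=[[0, 0, 0.035, 0, 76], [0, 0, 0.07, 0, 76], [0, 0, 0.0925, 0, 76], [0, 0, 0.0925, 0, 76], [0, 0, 0.0925, 0, 76], [0, 0, 0.0925, 0, 40], [0, 0, 0.0925, 0, 40], [0, 0, 0.0925, 0, 40], [0, 0, 0.0925, 0, 40], [0, 0, 0.0925, 0, 40], [0, 0, 0.0925, 0, 40], [0, 0, 0.0925, 0, 40]])

```text
t: 35.22
eef_pos: [0.3995, -0.2924, 0.0311]
orientation: [0.718, 0.696, -0.003, -0.008]
contact_force: [-0.3, 1.3, 5.7]
grip_width: 0.0496
```

```bash
python3 - <<'E'
from h import *
w=b2w(-.105,-.106); print(w); go([w[0],w[1],.22],88.4)
E
```

```text
[0.55908124 0.0479731 ]
shift [ 0.3463  0.1463 -0.1889] turn -0.0023 | th 88.27 pos [ 0.3995 -0.2924  0.0311] q6 -2.34 t 35.2 dist rows 10.1
```

Emit:
arm_command(increments=[[0, 0, -0.03, 0, 40], [0, 0, -0.07, 0, 40], [0, 0, -0.11, 0, 40], [0.02, 0.01, -0.15, 0, 40], [0.05, 0.02, -0.189, 0, 40], [0.346, 0.146, -0.189, 0, 40], [0.346, 0.146, -0.189, 0, 40], [0.346, 0.146, -0.189, 0, 40], [0.346, 0.146, -0.189, 0, 40], [0.346, 0.146, -0.189, 0, 40], [0.346, 0.146, -0.189, 0, 40], [0.346, 0.146, -0.189, 0, 40], [0.346, 0.146, -0.189, 0, 40], [0.346, 0.146, -0.189, 0, 40], [0.346, 0.146, -0.189, 0, 40], [0.346, 0.146, -0.189, 0, 40], [0.346, 0.146, -0.189, 0, 40]])

```text
t: 36.63
eef_pos: [0.5581, 0.0465, 0.2196]
orientation: [0.718, 0.696, -0.004, -0.008]
contact_force: [-1.1, -0.5, -0.3]
grip_width: 0.0494
```

```bash
python3 - <<'E'
from h import *
shot('wrist','w19.png')
w=b2w(-.105,-.106); go([w[0],w[1],.0765],88.4)
E
```

```text
shift [0.0008 0.0032 0.1432] turn -0.0044 | th 88.15 pos [0.5582 0.0463 0.2197] q6 -1.61 t 36.7 dist rows 3.4
```

View pics/w19.png

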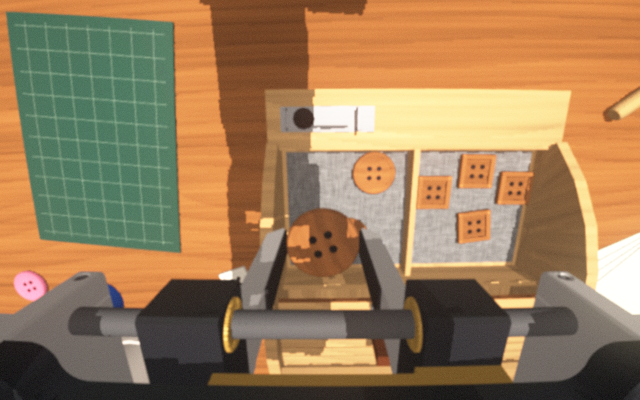

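The last round is held at (323,243) and the mat is empty. Lowering it to the right side of the right compartment.

Emit:
arm_command(increments=[[0, 0.001, 0.04, 0, 40], [0.001, 0.002, 0.08, 0, 40], [0.001, 0.003, 0.115, 0, 40], [0.001, 0.003, 0.143, 0, 40], [0.001, 0.003, 0.143, 0, 40], [0.001, 0.003, 0.143, 0, 40]])

```text
t: 37.18
eef_pos: [0.5577, 0.0467, 0.0755]
orientation: [0.719, 0.695, -0.005, -0.009]
contact_force: [-0.0, -0.1, -1.1]
grip_width: 0.0498
```

```bash
python3 - <<'E'
from h import *
s=observe(); print(s['contact_force'],w2b(s['eef_pos']),s['eef_pos'][2],s['grip_width'])
E
```

```text
[-0.04668079 -0.14423023 -1.10877931] [-0.10635551 -0.10726681] 0.07554371849427284 0.04978452963867208
```

Emit:
arm_command(increments=[[0, 0, 0, 0, 57], [0, 0, 0, 0, 57], [0, 0, 0, 0, 57], [0, 0, -0.03, 0, 57], [0, 0, -0.07, 0, 57], [0, -0.01, -0.11, 0, 57], [0, -0.03, -0.15, 0, 40], [0, -0.06, -0.19, 0, 0], [0, -0.06, -0.22, 0, 0], [0, -0.06, -0.22, 0, 0], [0, -0.06, -0.22, 0, 0], [0, -0.06, -0.22, 0, 0]])

```text
t: 38.18
eef_pos: [0.5019, 0.0473, 0.2972]
orientation: [0.719, 0.695, -0.004, -0.009]
contact_force: [-0.1, 0.3, -0.6]
grip_width: 0.0166
```

```bash
python3 - <<'E'
from h import *
s,im,d=shot('wrist','w20.png')
P=cloud('wrist',d,s)
for q in ('round_kept','square_kept'):
  for r in cut_out('wrist',q):
    p=P[r['region']]; print(q,round(r['conf'],2),np.round(r['uv']),np.round(w2b(np.median(p,0)),3),round(float(np.median(p[:,2])),4))
shot('top','t20.png')
E
```

```text
square_kept 0.58 [444. 242.] [-0.065  0.079] 0.0516
```

View pics/w20.png

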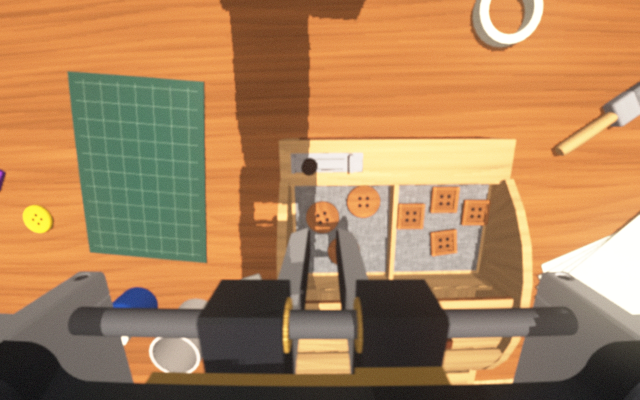

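View pics/t20.png

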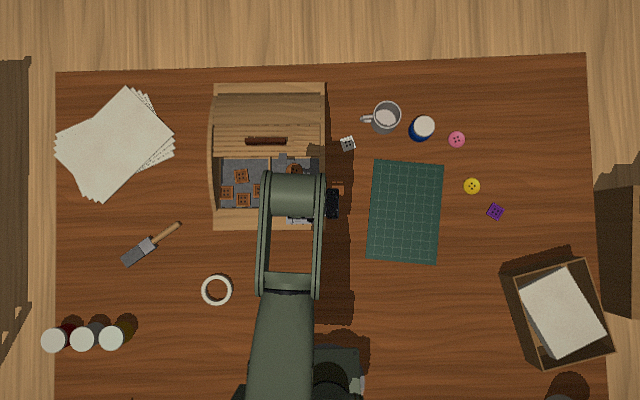

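```bash
python3 - <<'E'
from h import *
im=cv2.imread('pics/w20.png'); cv2.imwrite('pics/w20c.png',cv2.resize(im[130:290,265:425],None,fx=4,fy=4,interpolation=cv2.INTER_CUBIC))
w=b2w(-.13,0.02); go([w[0],w[1],.32],88.4)
E
```

```text
shift [ 0.1287  0.0314 -0.0252] turn -0.0069 | th 88.01 pos [0.5012 0.0473 0.2947] q6 -1.62 t 38.4 dist rows 3.2
```

View pics/w20c.png

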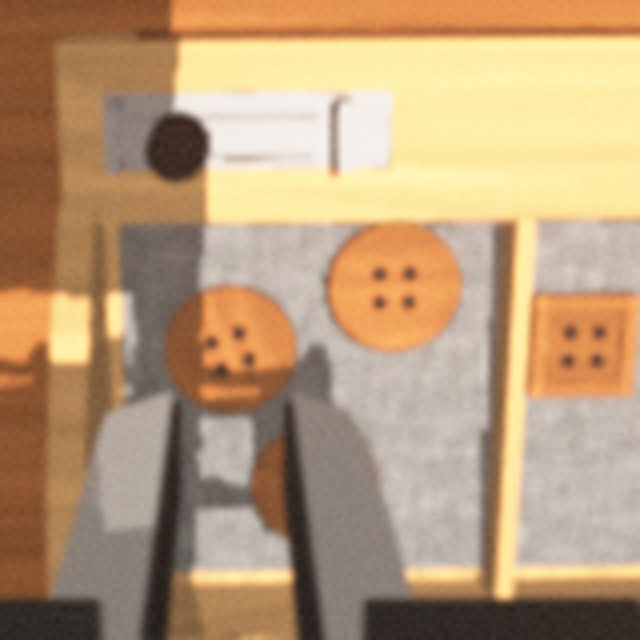

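All three rounds lie flat in the right compartment and all four squares in the left. Now closing: I'll compute the path for the closed fingers behind the handle.

```bash
python3 - <<'E'
from h import *
w=b2w(.055,0); go([w[0],w[1],.30],88.4)
for p in [5.5,0,-5,-10,-15,-20,-25,-30,-34,-38]:
    f=np.radians(p); rho=.228
    x=rho*np.sin(f)+.006*np.cos(f)+.008; z=rho*np.cos(f)-.0755-.006*np.sin(f)+.025
    print(p,'x',round(x,4),'z',round(z,4),' from(.055,.178): dx',round(x-.055,4),'up',round(z-.178,4))
E
```

```text
shift [ 0.1098  0.2169 -0.0097] turn -0.0069 | th 88.01 pos [0.5012 0.0473 0.2947] q6 -1.62 t 38.4 dist rows 5.8
5.5 x 0.0358 z 0.1759  from(.055,.178): dx -0.0192 up -0.0021
0 x 0.014 z 0.1775  from(.055,.178): dx -0.041 up -0.0005
-5 x -0.0059 z 0.1772  from(.055,.178): dx -0.0609 up -0.0008
-10 x -0.0257 z 0.1751  from(.055,.178): dx -0.0807 up -0.0029
-15 x -0.0452 z 0.1713  from(.055,.178): dx -0.1002 up -0.0067
-20 x -0.0643 z 0.1658  from(.055,.178): dx -0.1193 up -0.0122
-25 x -0.0829 z 0.1587  from(.055,.178): dx -0.1379 up -0.0193
-30 x -0.1008 z 0.15  from(.055,.178): dx -0.1558 up -0.028
-34 x -0.1145 z 0.1419  from(.055,.178): dx -0.1695 up -0.0361
-38 x -0.1276 z 0.1329  from(.055,.178): dx -0.1826 up -0.0451
```

Emit:
arm_command(increments=[[0.0366, 0.0723, -0.01, -0.007, 0], [0.0732, 0.1446, -0.01, -0.007, 0], [0.1098, 0.2169, -0.01, -0.007, 0], [0.1098, 0.2169, -0.01, -0.007, 0], [0.1098, 0.2169, -0.01, -0.007, 0], [0.1098, 0.2169, -0.01, -0.007, 0], [0.1098, 0.2169, -0.01, -0.007, 0], [0.1098, 0.2169, -0.01, -0.007, 0], [0.1098, 0.2169, -0.01, -0.007, 0]])

```text
t: 39.13
eef_pos: [0.7213, 0.1493, 0.2982]
orientation: [0.717, 0.697, -0.007, -0.012]
contact_force: [0.8, -0.1, 0.0]
grip_width: 0.0006
```

```bash
python3 - <<'E'
from h import *
s,im,d=shot('wrist','w21.png'); P=cloud('wrist',d,s); B=w2b(P)
m=(P[...,2]>.155)&(P[...,2]<.175)&(abs(B[...,0]-.02)<.04)&(abs(B[...,1])<.04); print('handle top x',m.sum(),np.percentile(B[m][:,0],[2,50,98]),P[m][:,2].max())
print(s['grip_width'])
w=b2w(.056,0); go([w[0],w[1],.178],88.4)
E
```

```text
handle top x 1078 [0.01519764 0.02092707 0.0274426 ] 0.1710209671574464
0.0005918527475444332
shift [-0.0003  0.0049  0.1217] turn -0.0002 | th 88.39 pos [0.7211 0.149  0.2998] q6 -1.46 t 39.2 dist rows 2.9
```

View pics/w21.png

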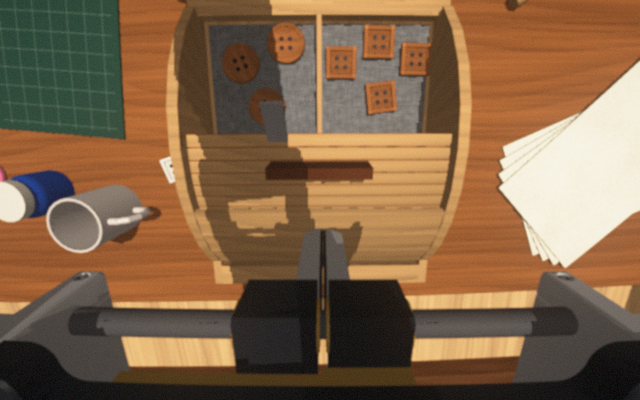

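The view confirms three rounds in the right compartment, four squares in the left, and the handle at (320,171) in front of the fingers. I'll descend behind it.

Emit:
arm_command(increments=[[0, 0.001, 0.04, 0, 0], [0, 0.003, 0.08, 0, 0], [0, 0.005, 0.11, 0, 0], [0, 0.005, 0.1217, 0, 0], [0, 0.005, 0.1217, 0, 0], [0, 0.005, 0.1217, 0, 0]])

```text
t: 39.68
eef_pos: [0.723, 0.1493, 0.1797]
orientation: [0.717, 0.697, -0.006, -0.011]
contact_force: [0.9, 0.5, 1.3]
grip_width: 0.0007
```

```bash
python3 - <<'E'
from h import *
s=observe(); print(s['contact_force'],w2b(s['eef_pos']),s['eef_pos'])
for x,z in ((.014,.178),(-.0257,.176),(-.0643,.166),(-.1008,.150),(-.1145,.142),(-.1276,.133)):
    w=b2w(x,0); go([w[0],w[1],z],88.4)
E
```

```text
[0.92059934 0.49163017 1.29613331] [ 5.60257861e-02 -9.97775831e-05] [0.72300116 0.14933593 0.17973894]
shift [ 0.0001 -0.042   0.0027] turn -0.0006 | th 88.37 pos [0.723  0.1493 0.1797] q6 -1.46 t 39.7 dist rows 1.0
shift [ 0.     -0.0816  0.0057] turn -0.0006 | th 88.37 pos [0.723  0.1493 0.1797] q6 -1.46 t 39.7 dist rows 2.0
shift [-1.00e-04 -1.20e-01  1.66e-02] turn -0.0006 | th 88.37 pos [0.723  0.1493 0.1797] q6 -1.46 t 39.7 dist rows 2.9
shift [-0.0002 -0.1561  0.0334] turn -0.0006 | th 88.37 pos [0.723  0.1493 0.1797] q6 -1.46 t 39.7 dist rows 3.8
shift [-0.0002 -0.1696  0.0417] turn -0.0006 | th 88.37 pos [0.723  0.1493 0.1797] q6 -1.46 t 39.7 dist rows 4.2
shift [-0.0003 -0.1825  0.051 ] turn -0.0006 | th 88.37 pos [0.723  0.1493 0.1797] q6 -1.46 t 39.7 dist rows 4.5
```

Emit:
arm_command(increments=[[0, -0.01, 0.001, 0, 0], [0, -0.02, 0.002, 0, 0], [0, -0.03, 0.002, 0, 0], [0, -0.042, 0.0027, 0, 0], [0, -0.052, 0.003, 0, 0], [0, -0.062, 0.004, 0, 0], [0, -0.072, 0.005, 0, 0], [0, -0.082, 0.006, 0, 0], [0, -0.092, 0.008, 0, 0], [0, -0.101, 0.0105, 0, 0], [0, -0.11, 0.0135, 0, 0], [0, -0.12, 0.0166, 0, 0], [0, -0.12, 0.0166, 0, 0]])

```text
t: 40.77
eef_pos: [0.6044, 0.1531, 0.171]
orientation: [0.717, 0.697, -0.003, -0.008]
contact_force: [0.3, -0.3, 0.4]
grip_width: 0.0009
```

```bash
python3 - <<'E'
from h import *
s,im,d=shot('wrist','w22.png')
s=observe(); print(s['contact_force'],w2b(s['eef_pos']),s['eef_pos'])
for x,z in ((-.0829,.1587),(-.1008,.150),(-.1145,.142),(-.1276,.133),(-.131,.131)):
    w=b2w(x,0); go([w[0],w[1],z],88.4)
E
```

```text
[ 0.2079233  -0.23814895  0.71046552] [-0.06233602  0.00036147] [0.60469837 0.15310185 0.17051155]
shift [-0.0005 -0.0204  0.0121] turn -0.0004 | th 88.38 pos [0.6047 0.1531 0.1705] q6 -1.44 t 40.8 dist rows 0.6
shift [-0.0005 -0.0381  0.0211] turn -0.0004 | th 88.38 pos [0.6047 0.1531 0.1705] q6 -1.44 t 40.8 dist rows 1.0
shift [-0.0006 -0.0517  0.0293] turn -0.0004 | th 88.38 pos [0.6047 0.1531 0.1705] q6 -1.44 t 40.8 dist rows 1.4
shift [-0.0007 -0.0647  0.0385] turn -0.0004 | th 88.38 pos [0.6047 0.1531 0.1705] q6 -1.44 t 40.8 dist rows 1.8
shift [-0.0007 -0.068   0.0406] turn -0.0004 | th 88.38 pos [0.6047 0.1531 0.1705] q6 -1.44 t 40.8 dist rows 1.9
```

View pics/w22.png

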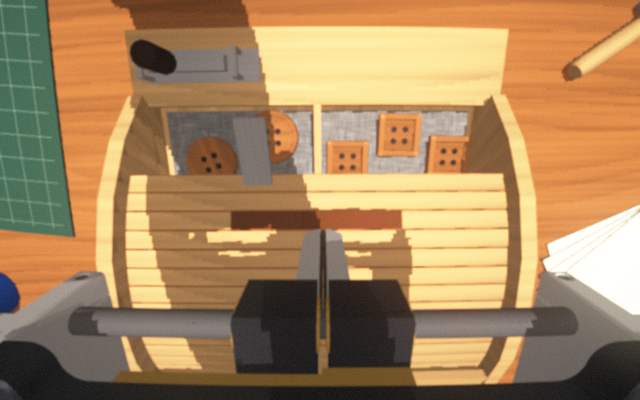

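The cover is about half closed and follows the fingers. Continuing down the arc.

Emit:
arm_command(increments=[[0, -0.007, 0.005, 0, 0], [0, -0.014, 0.009, 0, 0], [0, -0.021, 0.0125, 0, 0], [0, -0.03, 0.017, 0, 0], [0, -0.038, 0.021, 0, 0], [0, -0.045, 0.025, 0, 0], [0, -0.052, 0.0293, 0, 0], [0, -0.058, 0.034, 0, 0], [0, -0.0615, 0.0365, 0, 0], [0, -0.0615, 0.0365, 0, 0]])

```text
t: 41.65
eef_pos: [0.541, 0.1551, 0.1338]
orientation: [0.717, 0.697, -0.004, -0.009]
contact_force: [1.0, -0.5, -0.1]
grip_width: 0.0006
```

```bash
python3 - <<'E'
from h import *
s,im,d=shot('wrist','w23.png')
s=observe(); print(s['contact_force'],w2b(s['eef_pos']),s['eef_pos'])
for x,z in ((-.1276,.133),(-.131,.131)):
    w=b2w(x,0); go([w[0],w[1],z],88.4)
E
```

```text
[-0.19881567 -0.58145189 -0.20712998] [-0.12556256  0.00065013] [0.54150455 0.15515579 0.1341891 ]
shift [-0.0007 -0.002   0.0012] turn -0.0004 | th 88.38 pos [0.5415 0.1552 0.1342] q6 -1.43 t 41.7 dist rows 0.1
shift [-0.0007 -0.0054  0.0033] turn -0.0004 | th 88.38 pos [0.5415 0.1552 0.1342] q6 -1.43 t 41.7 dist rows 0.2
```

View pics/w23.png

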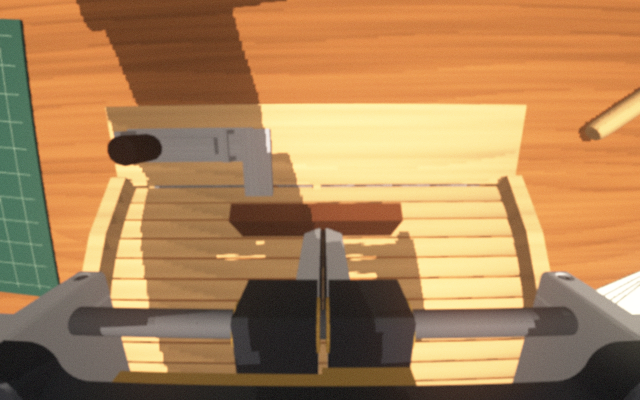

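Nearly shut. I'll press gently along the arc until the stop is felt.

Emit:
arm_command(increments=[[0, -0.002, 0.0015, 0, 0], [0, -0.004, 0.003, 0, 0], [0, -0.006, 0.004, 0, 0], [0, -0.006, 0.004, 0, 0]])

```text
t: 42.03
eef_pos: [0.5399, 0.1553, 0.1331]
orientation: [0.717, 0.697, 0.0, -0.005]
contact_force: [5.9, -1.6, 5.4]
grip_width: 0.0006
```

Emit:
arm_command(increments=[[0, -0.005, 0.004, 0, 0], [0, -0.008, 0.006, 0, 0], [0, -0.008, 0.006, 0, 0]])

```text
t: 42.28
eef_pos: [0.5394, 0.1554, 0.1328]
orientation: [0.717, 0.697, 0.007, 0.001]
contact_force: [7.1, -1.3, 10.6]
grip_width: 0.0004
```

The force is 13 N with only 0.5 mm of motion, so the cover is at its closed stop. I'll back off and check.

Emit:
arm_command(increments=[[0, 0.01, -0.01, 0, 0], [0, 0.01, -0.05, 0, 20], [0, 0, -0.09, 0, 50], [0, -0.04, -0.12, 0, 60], [0, -0.04, -0.12, 0, 60], [0, -0.04, -0.12, 0, 60], [0, -0.04, -0.12, 0, 60]])

```text
t: 42.87
eef_pos: [0.4978, 0.1555, 0.2517]
orientation: [0.717, 0.697, 0.007, 0.001]
contact_force: [1.0, -0.6, -0.5]
grip_width: 0.0374
```

```bash
python3 - <<'E'
from h import *
s,im,d=shot('wrist','w24.png'); P=cloud('wrist',d,s); B=w2b(P)
print(s['orientation'])
m=(P[...,2]>.11)&(P[...,2]<.13)&(abs(B[...,0]+.14)<.04)&(abs(B[...,1])<.04); print('handle',m.sum(),np.percentile(B[m][:,0],[2,50,98]),np.percentile(P[m][:,2],[2,50,98]))
m=(P[...,2]>.105)&(P[...,2]<.125)&(abs(B[...,0]+.19)<.02)&(abs(B[...,1]+.12)<.025); print('knob',m.sum(),np.median(B[m],0),B[m].min(0),B[m].max(0))
w=b2w(-.190,-.121); go([w[0],w[1],.20],88.4)
E
```

```text
[7.17029260e-01 6.97012000e-01 6.54593243e-03 6.79518683e-04]
handle 1077 [-0.15683542 -0.1505624  -0.13930776] [0.11051037 0.11687427 0.12115382]
knob 308 [-0.19092228 -0.12166826] [-0.19968976 -0.1330595 ] [-0.1807046  -0.11386558]
shift [-0.1211 -0.0209  0.0495] turn -0.0005 | th 88.37 pos [0.4976 0.1554 0.2506] q6 -1.41 t 42.9 dist rows 3.2
```

View pics/w24.png

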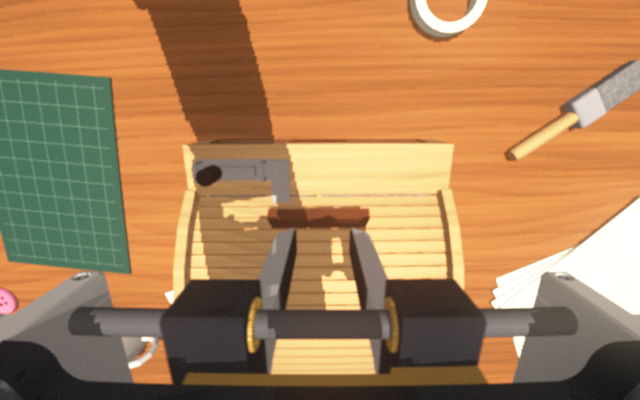

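The cover is shut, with its handle where the closed geometry puts it (box x about -0.151). The knob is at (208,175), still at its free end. Going to it.

Emit:
arm_command(increments=[[-0.04, -0.007, 0.015, 0, 60], [-0.08, -0.014, 0.03, 0, 60], [-0.121, -0.021, 0.0495, 0, 60], [-0.121, -0.021, 0.0495, 0, 60], [-0.121, -0.021, 0.0495, 0, 60], [-0.121, -0.021, 0.0495, 0, 60], [-0.121, -0.021, 0.0495, 0, 60]])

```text
t: 43.5
eef_pos: [0.4743, 0.0362, 0.1999]
orientation: [0.717, 0.697, 0.006, -0.0]
contact_force: [-0.2, -0.1, -0.5]
grip_width: 0.0564
```

```bash
python3 - <<'E'
from h import *
w=b2w(-.190,-.120); go([w[0],w[1],.1175],88.4); print(observe()['grip_width'])
E
```

```text
shift [-0.0006 -0.0012  0.0824] turn -0.0 | th 88.4 pos [0.4743 0.0362 0.1999] q6 -1.66 t 43.5 dist rows 2.0
0.056361433562331496
```

Emit:
arm_command(increments=[[0, -0.001, 0.035, 0, 60], [0, -0.001, 0.065, 0, 60], [0, -0.001, 0.082, 0, 60], [0, -0.001, 0.082, 0, 60], [0, -0.001, 0.082, 0, 15], [0, -0.001, 0.082, 0, 15], [0, -0.001, 0.082, 0, 15], [0, -0.001, 0.082, 0, 15], [0, -0.001, 0.082, 0, 15], [0, -0.001, 0.082, 0, 15], [0, -0.001, 0.082, 0, 15]], squeeze=10)

```text
t: 44.42
eef_pos: [0.4751, 0.0363, 0.1191]
orientation: [0.717, 0.697, 0.006, 0.001]
contact_force: [-0.5, -2.5, 4.5]
grip_width: 0.0187
```

Emit:
arm_command(increments=[[0.008, 0, 0, 0, 15], [0.016, 0, 0, 0, 15], [0.024, 0, 0, 0, 15], [0.032, 0, 0, 0, 15], [0.038, 0, 0, 0, 15], [0.042, 0, 0, 0, 15], [0.044, 0, 0, 0, 15], [0.045, 0, 0, 0, 15], [0.045, 0, 0, 0, 15]])

```text
t: 45.17
eef_pos: [0.4761, 0.0779, 0.1192]
orientation: [0.716, 0.698, 0.003, 0.004]
contact_force: [0.5, -13.5, -0.8]
grip_width: 0.0187
```

Emit:
arm_command(increments=[[0.003, 0, 0, 0, 15], [0.006, 0, 0, 0, 15], [0.006, 0, 0, 0, 15]])

```text
t: 45.42
eef_pos: [0.4762, 0.079, 0.1191]
orientation: [0.715, 0.699, -0.002, 0.008]
contact_force: [-0.5, -21.0, 1.1]
grip_width: 0.0198
```

The force climbs to 21 N with almost no motion, so the lock is at its stop. The total knob travel between stops is about 45 to 46 mm. Releasing, retreating and checking.

Emit:
arm_command(increments=[[0, 0, 0, 0, 50], [0, 0, 0, 0, 50], [0, 0, 0, 0, 50], [0, 0, -0.04, 0, 50], [0, 0, -0.08, 0, 60], [0, 0, -0.12, 0, 60], [0, -0.04, -0.16, 0, 60], [0, -0.04, -0.2, 0, 60], [0, -0.04, -0.2, 0, 60], [0, -0.04, -0.2, 0, 60], [0, -0.04, -0.2, 0, 60]])

```text
t: 46.33
eef_pos: [0.4347, 0.0833, 0.3187]
orientation: [0.715, 0.699, -0.001, 0.008]
contact_force: [-0.4, 0.3, -1.4]
grip_width: 0.0563
```

```bash
python3 - <<'E'
from h import *
s,im,d=shot('wrist','w25.png'); P=cloud('wrist',d,s); B=w2b(P)
cv2.imwrite('pics/w25c.png',cv2.resize(im[100:300,160:480],None,fx=2.5,fy=2.5)[:,:,::-1])
print(s['eef_pos'])
m=(P[...,2]>.105)&(P[...,2]<.125)&(abs(B[...,0]+.19)<.02)&(abs(B[...,1]+.08)<.03); print('knob',m.sum(),np.median(B[m],0),B[m].min(0),B[m].max(0))
m=(P[...,2]>.11)&(P[...,2]<.13)&(abs(B[...,0]+.14)<.04)&(abs(B[...,1])<.04); print('handle',m.sum(),np.percentile(B[m][:,0],[2,50,98]))
for yb in (-.14,-.1,.1): 
    m=(abs(B[...,1]-yb)<.008)&(B[...,0]>-.175)&(B[...,0]<-.13); 
E
```

```text
[0.43466921 0.08327943 0.31874111]
knob 170 [-0.19314642 -0.07863541] [-0.20090136 -0.08816943] [-0.18319347 -0.07058715]
handle 357 [-0.15676959 -0.15133069 -0.13942731]
```

View pics/w25c.png

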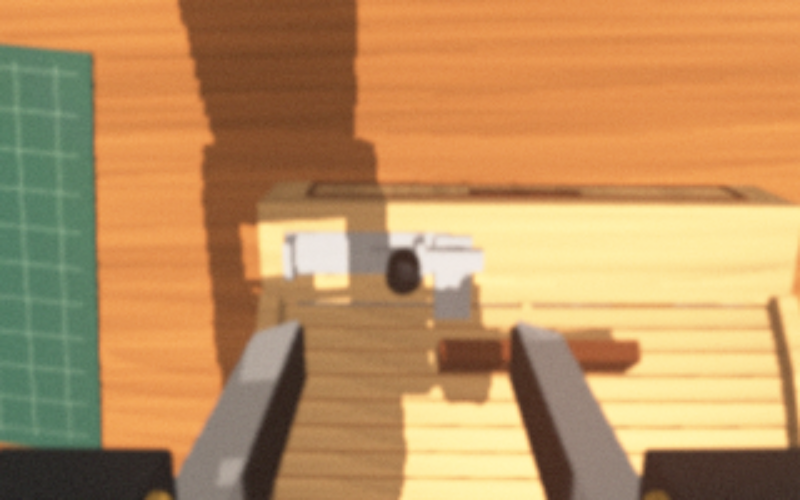

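The knob now reads box y -0.0786 against a nominal -0.075 when locked. I want a better check that it's fully home, so I'll measure it against the handle's ends from an unobstructed view.

Emit:
arm_command(increments=[[0, -0.03, 0, 0, 100], [0, -0.05, 0, 0, 100], [0, -0.05, 0, 0, 100], [0, -0.05, 0, 0, 100], [0, -0.05, 0, 0, 100], [0, -0.05, 0, 0, 100]])

```text
t: 46.88
eef_pos: [0.3846, 0.0841, 0.316]
orientation: [0.715, 0.699, -0.003, 0.007]
contact_force: [-0.6, 0.4, -0.9]
grip_width: 0.0924
```

```bash
python3 - <<'E'
from h import *
s,im,d=shot('wrist','w26.png'); P=cloud('wrist',d,s); B=w2b(P)
cv2.imwrite('pics/w26c.png',cv2.resize(im[120:300,180:480],None,fx=2.6,fy=2.6,interpolation=cv2.INTER_CUBIC)[:,:,::-1])
g=im.astype(int)
dark=(g.max(2)<70)&(abs(B[...,0]+.19)<.025)&(abs(B[...,1]+.09)<.05)&(P[...,2]>.07)
dark=cv2.morphologyEx(dark.astype(np.uint8),cv2.MORPH_OPEN,np.ones((3,3)))>0
v,u=np.nonzero(dark); print('knob px',len(u),u.min(),u.max(),v.min(),v.max())
# top face: upper part; report per-depth
k=dark&(P[...,2]>.11); print('knob top y range',np.percentile(B[k][:,1],[1,50,99]), k.sum())
h=(P[...,2]>.105)&(P[...,2]<.13)&(B[...,0]>-.165)&(B[...,0]<-.13)&(abs(B[...,1])<.09); print('handle y',np.percentile(B[h][:,1],[1,99]),h.sum())
# sill ends
q=(abs(P[...,2]-.066)<.006)&(abs(B[...,0]+.205)<.008)&(abs(B[...,1])<.19); print('sill y',np.percentile(B[q][:,1],[.5,99.5]),q.sum())
E
```

```text
knob px 97 316 326 235 250
knob top y range [-0.08589949 -0.08179118 -0.07425201] 54
handle y [-0.05881193  0.03316438] 666
sill y [-0.16461443  0.15572022] 2032
```

View pics/w26c.png

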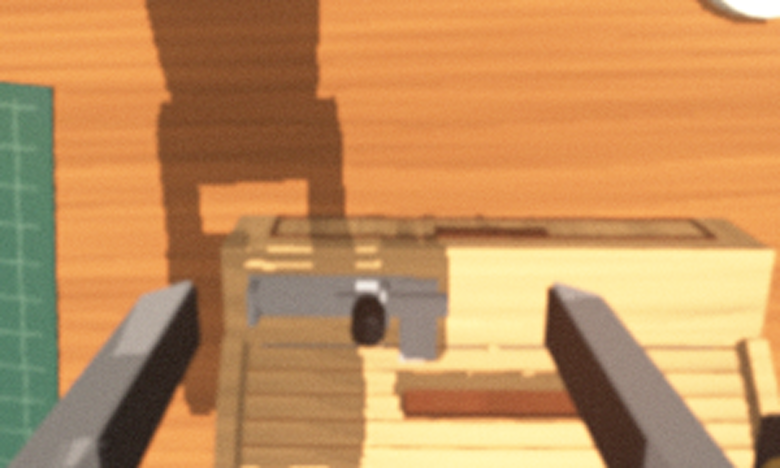

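In the same view, the handle's right end reads -0.0588 (nominal -0.055) and the sill ends are offset by -2.6 and -6.3 mm. My frame is therefore biased by about -3 to -4 mm here, which puts the knob at about -0.075 to -0.076, fully home. One last overview before handing in.

```bash
python3 - <<'E'
from h import *
shot('scene','s27.png'); s,im,d=shot('top','t27.png')
a=cv2.imread('pics/top1.png').astype(int)
P0=np.load('top1_P.npy'); P=cloud('top',d)
for n,(u0,u1,v0,v1) in dict(mug=(360,405,95,138),jar=(405,438,110,145),tape=(198,236,270,310),brush=(115,185,215,270)).items():
    print(n,'mean abs colour diff',abs(a[v0:v1,u0:u1]-im[v0:v1,u0:u1,::-1].astype(int)).mean().round(1))
E
```

```text
mug mean abs colour diff 3.8
jar mean abs colour diff 4.2
tape mean abs colour diff 5.1
brush mean abs colour diff 4.0
```

View pics/t27.png

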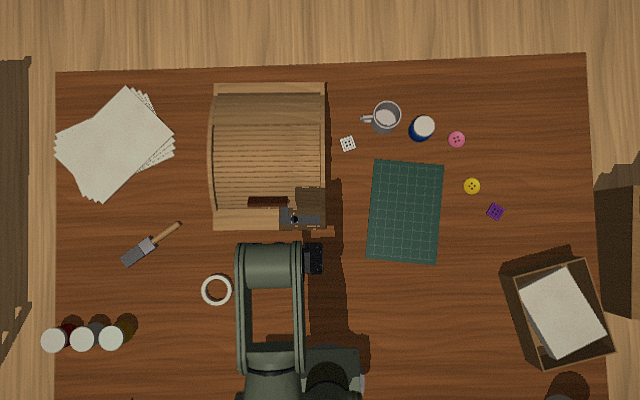

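View pics/s27.png

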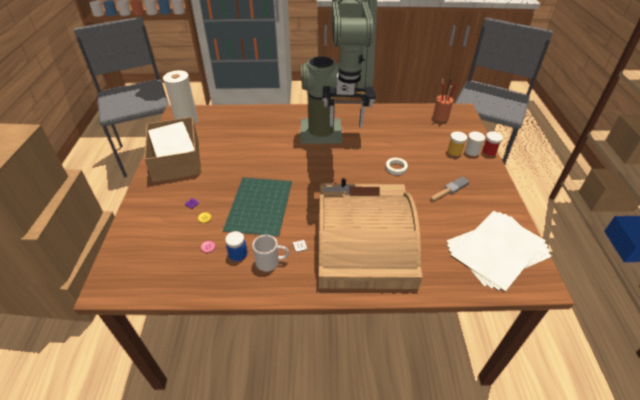

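The top view shows the mat empty at (405,212), the cover shut with its handle at (267,202), and the lock knob home at (294,219). The mug, jar, tape, brush and look-alikes are where they were. The arm is clear of everything, so I'm handing in.

```bash
python3 - <<'E'
from workcell import *
print(job_done())
E
```

```text
the job is handed in; nothing more can be done
None
```

I carried out the whole job in the order asked and handed it in at about 47 s of the 210 s allowed. No verdict is reported.

**What I did:** I slid the lock to its free stop and rolled the cover fully open, with its front edge at box x -0.017. The three square buttons went into the left compartment and the two round ones into the right, each with its own kind. Then I rolled the cover shut to its stop and slid the lock back until it stopped, with the force rising to about 21 N.

**Last checks:**
- **Buttons:** the mat is empty. Before closing, four squares (left) and three rounds (right) showed lying flat, counting the two that were already there.
- **Cover:** the handle is where the closed geometry puts it, within about 1 mm.
- **Other things:** the mug, jar, tape, brush and look-alike buttons are where they were. The arm ended clear of everything.

**One reading disagreed:** the camera put the locked knob at box y -0.079 to -0.082, where -0.075 is nominal. In that view the handle end and the sill ends were off the same way, by about 3 to 6 mm. I took this as error in my box frame rather than a lock not fully home; the hard stop fits that too.

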